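Load the cartridge press fixture and start the cycle

ROBOT

A 6-joint arm with a two-finger parallel gripper is mounted at the origin on the work surface. World frame = base frame: x ahead of the robot, y to its left, z up, the work surface at z = 0. Lengths are in m, angles in degrees, forces in N, time in s.
With the tool pointing down it reaches from about 0.35 to 0.875 m from the base axis. Payload 4.2 kg.
Tool frame: the origin (TCP) lies midway between the tips of the shut fingers; the grasp point (between the pads) lies 19 mm behind it; z points along the fingers, y is the line along which they close (so a half turn about z gives the same grasp; the last joint's range is limited). The gripper opens to 87 mm and grips with 3 to 60 N. Pads are 19 mm wide; open, the fingers measure 117 mm over their backs; the gripper's body (75 mm by 190 mm) begins 51 mm behind the grasp point.
Start: joints at [89.931, 22.042, 0.453, 0, -68.411, -14.817], TCP at [0.161, 0.604, 0.223] pointing down, gripper open.
Joint ranges: [-179.83, 179.83], [-69.29, 118.12], [-61.27, 80.66], [-181.25, 117.63], [-171.15, -9.14], [-177.46, 177.46]. Speed limits (degrees/s): [159.86, 159.86, 180, 180, 180, 180].

INTERFACE

Orientations are given as a 3x3 rotation matrix whose columns are the frame's x, y, z axes.
In Python, from station import r gives the robot as it stands.
- The arm moves only by the shell command python3 steer.py 'ROWS'. ROWS is a JSON list of rows, 1 to 8 of them, each of 7 numbers: the opening from 0.0 (shut) to 1.0 (fully open), then dx, dy, dz in m, then a rotation vector rx, ry, rz in degrees; each row is the pose to reach, as a shift and turn from the pose commanded when the command began, along the tool's axes at that moment; what a row does not reach only later rows make up. A row lasts 1/10 s, in which the tool goes at most 0.05 m and 8.59 degrees, less where a joint would pass 70% of its speed; a pose out of reach is approached as far as the arm can. The fingers move at their own pace and stop on an object; the grip force is fixed at half the most. Time passes only in rows, so rows that do not move let the fingers close. It prints the time, the measured TCP pose, the force, the opening and the grip force at its end.
- r.sense(): the state, without advancing time (a new reading comes with each control period).
- r.capture(name): name is "side" or "top" or "wrist"; returns a dict with "pixels" (480x640x3 uint8, red, green, blue), "z_map" (480x640 float32, m along the optical axis (not along the pixel's ray), 0 where there is no reading), "K" (3x3 intrinsics, pixels), "world_from_camera" (4x4, takes a point from camera to world coordinates). Camera axes: x right, y up, looking along -z (the intrinsics and any distortion apply to the point x, -y, -z); pixel columns grow to the right and rows downward; lengths in m; the calibration is good to about 2 mm. A picture is of the moment at which its call begins.
- r.finish_job(): hands the job in; it is judged then, once.
The state is a dict: "time_s": time; "joints": joint angles; "joint_velocities": joint speeds; "effort": joint torques, N m; "tcp_pos": TCP position; "ee_rot": TCP orientation; "wrist_force": force on the tool from outside, world axes, zero at the start; "moment": the same for the moment, N m; "gripper_width": opening from 0.0 (shut) to 1.0 (fully open); "gripper_force": force on a finger pad.
Only numpy, scipy, OpenCV 4.12 (cv2) and the standard library are available. Lean on these libraries where they do the work, as an engineer would, in place of code of your own. Each camera call takes 0.05 s, during which the arm holds its last target. There are 200 camera calls.

TASK

Lift the hold-down roller out of the fixture and lay it in the slots of its parking cradle, then load every test cartridge into the fixture: one per lane, pushed against the orange spring jaw to press it back and slipped down behind the fixed stop, so that it lies flat, straight and clamped in its lane. Then lower the roller back into the fixture's two open slots until both axle ends rest on the bottom, and last press the green start button fully down. Do not press the red stop button, and leave the other things on the bench where they are.

Things in the scene. Friction and masses are not known exactly. Their poses are not given: they have to be found in the camera images.
- nest: Fixture: aluminium plate 172 x 250 mm, 12 mm thick, fixed. Three blue lanes run along its x, 58 mm apart in y. Origin at table level under the middle of the centre lane; x points along the lanes from the dark fixed stop to the orange spring jaws, z up. The stop is a bar 12 mm high above the plate, its jaw-side face at x = -45 mm, so a seated cartridge spans x = -45 to +45 mm.
- slots (a point): Where the roller's middle lies when its axle rests in the fixture's slots: nest x = -15 mm, y = 0, 63 mm above the table; axes as the nest's. Steel uprights at nest y = +-110 mm, 12 mm thick in y; each slot open at the top, 16 mm wide in x, bottom 57 mm above the table, straight for 12 mm, then flaring to about 30 mm; top 78 mm above the table. The drum passes 3 mm over seated cartridges.
- lane0 (a point): Where the middle of the underside of a properly seated cartridge lies in the first lane (nest y = +58 mm): on the plate's top, 12 mm above the table; axes as the nest's.
- lane1 (a point): The same for the centre lane (nest y = 0).
- lane2 (a point): The same for the third lane (nest y = -58 mm).
- jaw1 (a joint): Orange spring jaw of the centre lane (the other two are alike), 36 mm wide, 12 mm thick, top 48 mm above the table. Slides along nest x; value = push-back (m): 0 sprung forward, face at nest x = +27 mm (72 mm from the stop; a cartridge is 90 mm); about 0.018 with a cartridge clamped; limit 0.034. Takes 3 N at first, 7.5 N at 18 mm, 11.5 N at the limit; springs forward at once when let go.
- roller: Hold-down roller: black rubber drum 40 mm in diameter and 184 mm long with two yellow bands, on a steel axle 12 mm in diameter and 248 mm long over all; about 0.45 kg. Origin at its very middle, on the axis; its y runs along the axle (either way round fits); x and z turn as it rolls. It starts in the nest's slots.
- axle_a (a point): Point on the roller's axis 110 mm from its middle at +y, where the axle lies in a slot.
- axle_b (a point): The same at -y.
- cradle: Parking cradle for the roller, fixed: grey base 70 x 250 mm, 8 mm thick, with two uprights at y = +110 and -110 mm, each with an open slot at x = 0, 22 mm wide, bottom 44 mm above the table (a resting axle's axis is at 50 mm), straight for 12 mm, then flared; top 65 mm above the table. Origin on the table in its middle, y along the resting axle.
- cart0: White test cartridge with a green band round it, a box 90 x 30 x 28 mm (x, y, z), 0.12 kg, lying flat; origin at the middle of its underside, x along its length, z up. Either end may face the jaw. Two or three cartridges are there (the absent ones give no pose). They start on a 3 mm thick blue mat.
- cart1: White test cartridge with a green band round it, a box 90 x 30 x 28 mm (x, y, z), 0.12 kg, lying flat; origin at the middle of its underside, x along its length, z up. Either end may face the jaw. Two or three cartridges are there (the absent ones give no pose). They start on a 3 mm thick blue mat.
- cart2: White test cartridge with a green band round it, a box 90 x 30 x 28 mm (x, y, z), 0.12 kg, lying flat; origin at the middle of its underside, x along its length, z up. Either end may face the jaw. Two or three cartridges are there (the absent ones give no pose). They start on a 3 mm thick blue mat.
- start (a joint): Green start button, pushed in along -z: 0 out, 0.008 m fully down, springs back; about 6 N.
- start_top (a point): Middle of the top of the green button (36 mm in diameter), about 64 mm above the table; it stands on a steel box 70 x 70 x 40 mm.
- stop (a joint): Red stop button on a yellow box of the same size; same travel. Not to be pressed.
- stopbox: The yellow box (70 x 70 x 40 mm) with the red button, origin in the middle of its underside; overall height 64 mm.
- bottle: Bystander: clear bottle with a blue cap, 56 mm in diameter, 150 mm tall, origin under its middle.
- driver: Bystander: screwdriver with orange handle, 180 mm long, lying; origin on the underside, its x along it.
- tape: Bystander: yellow ring of 90 mm diameter, 25 mm high, lying flat, origin under its middle.
- cup: Bystander: steel cup 70 mm in diameter, 90 mm tall, origin under its middle.
- spanner: Bystander: steel wrench 160 mm long, lying; its x along it.
- gauge: Bystander: green gauge block 60 x 90 x 22 mm, origin under its middle.

How it is judged:
By the outcome, as a careful person would: the job done as asked, in the order asked, and still so for the second after the job is handed in, with the robot touching nothing.
Of cart0, cart1, cart2 only 2 to 3 are there at a start; the rules pass over those that are not, and their reading is None.
At some moment in a run one of cart0, cart1, cart2 may be knocked a few centimetres aside while the robot is not near it.
Once in a run the grip may slacken for a moment while it holds something.
It also fails if it takes over 210 s, if anything falls off the work surface, if the arm or the gripper's body presses on something with over 40 N, if the wrist force passes 120 N, or if a joint passes its speed limit or range.

## Working session

There is one attempt and no reset: what is moved stays moved. The work goes in short steps, Python scripts to look and compute and a shell command to move; the robot and the scene stay as the last step left them, time stands still between calls to the robot, and variables do not carry over. Pictures are saved under pics/ and viewed, at most 14 in all, crops included, and the job is handed in when it is done.

```bash
ls; mkdir -p pics
python3 - <<'E'
from station import r
import cv2, numpy as np
for n in ("top","side"):
    c=r.capture(n); np.savez(f"{n}0.npz",**c)
    cv2.imwrite(f"pics/{n}0.png",c["pixels"][:,:,::-1]); print(n,c["K"],c["world_from_camera"])
s=r.sense(); print(s)
E
```

```text
pics
station.py
steer.py
top [[555.53574651   0.         310.53858176]
 [  0.         555.53574651 248.15932211]
 [  0.           0.           1.        ]] [[ 0.02604459  0.99623715 -0.08266325  0.45420508]
 [-0.99957611  0.02487695 -0.01512409 -0.01803349]
 [-0.01301077  0.08302211  0.99646277  1.65518057]
 [ 0.          0.          0.          1.        ]]
side [[462.55375775   0.         314.66767106]
 [  0.         462.55375775 238.44204544]
 [  0.           0.           1.        ]] [[-0.771321    0.47619158 -0.42226236  0.10549208]
 [-0.63620381 -0.59519924  0.49089976  0.54381411]
 [-0.0175679   0.64728621  0.76204457  0.90121268]
 [ 0.          0.          0.          1.        ]]
{'time_s': 0.1, 'joints': array([ 8.99312350e+01,  2.20880915e+01,  3.86059080e-01, -2.57832393e-02,
       -6.84104881e+01, -1.48158170e+01]), 'joint_velocities': array([-0.02008969,  0.00042029,  0.12039285,  0.14851409,  0.08519105,
        0.07351602]), 'effort': array([-1.16214815e-04, -3.91687882e+01,  1.87933856e+01,  4.23182711e+00,
        1.34491277e-02, -7.21362426e-05]), 'tcp_pos': array([0.16039617, 0.60350239, 0.2215389 ]), 'ee_rot': array([[ 9.66402606e-01, -2.57032733e-01, -4.20788595e-04],
       [-2.57033059e-01, -9.66400617e-01, -1.96331450e-03],
       [ 9.79857353e-05,  2.00550883e-03, -9.99997984e-01]]), 'wrist_force': array([-0.1647176 , -0.26343262, -0.14799416]), 'moment': array([ 0.01800855, -0.05275682, -0.0311365 ]), 'gripper_force': 0.0, 'gripper_width': 1.000064467275164}
```
View pics/top0.png

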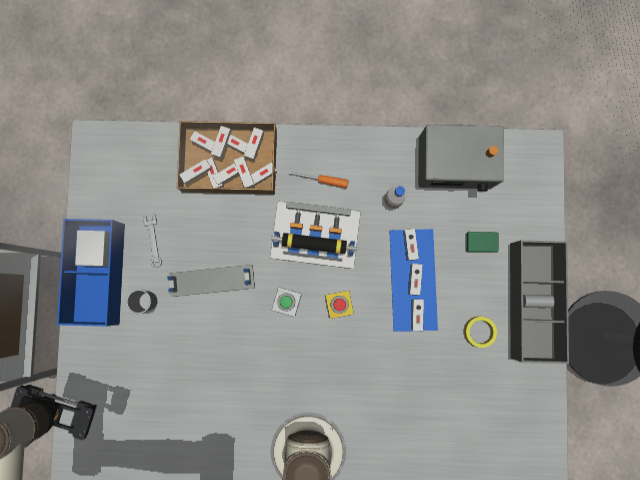

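View pics/side0.png

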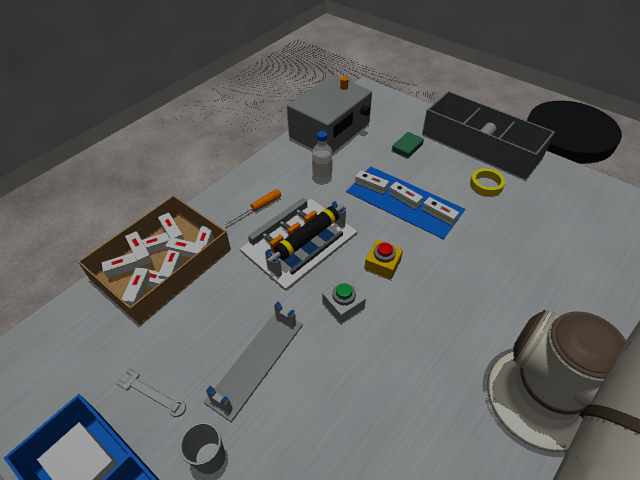

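The top view shows the fixture at about (317,237) with the roller across it, the cradle at (211,280) and green/red buttons at (287,302)/(340,305). Three cartridges lie on the mat at (411,244), (416,279) and (418,315). The side view agrees. Next I'll take coarse positions from both depth maps.

Create h.py:
```python
import numpy as np, cv2
def cloud(c):
    K=c["K"]; z=c["z_map"]; v,u=np.mgrid[:480,:640]
    P=np.stack([(u-K[0,2])/K[0,0]*z,-(v-K[1,2])/K[1,1]*z,-z,np.ones_like(z)],-1)
    W=(P@c["world_from_camera"].T)[...,:3]; W[z==0]=np.nan; return W
def hsv(c): return cv2.cvtColor(c["pixels"],cv2.COLOR_RGB2HSV)
def rect(W,m,amin=30):
    "boxes of connected pixels: centre, long side, short side, yaw of long side, median height"
    n,l=cv2.connectedComponents(m.astype(np.uint8),connectivity=4); out=[]
    for i in range(1,n):
        k=l==i
        if k.sum()<amin: continue
        p=W[k]; (c,s,a)=cv2.minAreaRect((p[:,:2]*1000).astype(np.float32))
        if s[0]<s[1]: s=s[::-1]; a+=90
        vu=np.argwhere(k).mean(0)
        out.append((np.round([*c,np.median(p[:,2])*1000],1),np.round(s,1),round((a+90)%180-90,1),vu[::-1].round(),int(k.sum())))
    return out
```

Run:
```python
from h import *
for n in("top","side"):
    c=dict(np.load(n+"0.npz")); W=cloud(c); H=hsv(c); h,s,v=[H[...,i].astype(int) for i in range(3)]
    x,y,z=[W[...,i] for i in range(3)]
    print(n)
    reg=(x>.3)&(x<1)&(abs(y)<.65)
    t=reg&(abs(z)<.006); print(" table",np.median(z[t]))
    def show(k,m,a=30):
        for o in rect(W,m&reg,a): print(" ",k,*o)
    show("yellow",(h>22)&(h<35)&(s>150)&(v>90)&(z>.02),15)
    show("orange",(h>5)&(h<20)&(s>150)&(v>80)&(y>-.12),10)
    show("green",(h>45)&(h<85)&(s>110)&(v>60),20)
    show("red",((h<4)|(h>175))&(s>150)&(z>.04)&(x<.5),20)
    show("mat",(h>100)&(h<125)&(s>120)&(z<.008)&(y<-.1),300)
    show("cart",(s<60)&(v>130)&(z>.02)&(z<.045)&(y<-.15)&(y>-.4)&(x<.75))
    show("plate",(z>.008)&(z<.017)&(s<60)&(abs(y)<.2)&(x>.5))
    show("cradle",(z>.004)&(z<.013)&(y>.1)&(y<.5)&(x>.4)&(x<.6),200)
    show("axle",(z>.055)&(z<.09)&(abs(y)<.2)&(x>.5),50)
    show("cradup",(z>.03)&(z<.08)&(y>.1)&(y<.5)&(x>.4)&(x<.6),8)
```

```text
top
 table 0.0004944436957263765
  yellow [618.1  65.4  79. ] [13.3 11.5] 3.3 [290. 236.] 23
  yellow [597.9  67.6  80.9] [17.2 11.8] -1.9 [289. 243.] 29
  yellow [603.7 -73.2  82.1] [15.9  8.9] -0.5 [339. 242.] 21
  yellow [583.2 -70.8  79.6] [14.5  9.1] 1.8 [337. 250.] 23
  yellow [428.3 -80.1  40.3] [68.2 66.1] -77.9 [339. 304.] 272
  yellow [ 390.9 -501.2   24.4] [62.5 19.5] 67.1 [485. 320.] 64
  yellow [ 353.1 -530.9   23.7] [41.4  9.6] -11.7 [494. 334.] 38
  yellow [ 329.6 -485.8   25.5] [67.7 24.2] 71.4 [477. 342.] 70
  orange [792.5 -53.7  23.7] [87.4 24. ] 82.2 [333. 181.] 218
  orange [654.4  50.5  49.1] [29.5 12.6] -88.8 [296. 225.] 42
  orange [647.9  -6.6  47.8] [33.2 11.3] 84.3 [316. 228.] 45
  orange [641.9 -64.6  48.5] [32.9 11.2] 83.7 [336. 230.] 46
  green [431.1  72.7  63.7] [32.3 30.2] -44.9 [286. 302.] 109
  red [428.7 -80.5  64.3] [31.6 28.6] -87.2 [339. 304.] 107
  mat [ 506.5 -299.4    2.8] [297.8 131.5] 3.2 [412. 280.] 2893
  cart [ 608.4 -288.6   31.1] [89.2 30.8] 7.9 [411. 244.] 273
  cart [ 506.3 -302.6   31.1] [88.2 30.1] -2.7 [416. 279.] 277
  cart [ 402
[... 2434 characters left out ...]
 84.4 [278. 232.] 137
  plate [589.1 -29.7   9.6] [30.6 22.7] -2.5 [318. 241.] 71
  plate [594.7  30.   10.1] [30.7 24.1] -6.1 [301. 254.] 76
  cradle [485.4 301.3   6.1] [249.3  70.9] -82.9 [253. 365.] 2915
  cradle [560.9 471.    5.6] [80.5 30.2] 5.3 [167. 402.] 260
  axle [849.3 160.2  63.6] [204.5  79.4] 0.0 [193. 221.] 501
  axle [598.6  -0.6  73.9] [248.6  43.5] 83.8 [305. 233.] 1422
  cradup [593.4 110.9  55.4] [14.6 10.5] 84.9 [277. 264.] 84
  cradup [430.9 102.8  37. ] [59.7 17.4] -13.6 [336. 306.] 159
  cradup [499.8 192.   45.3] [48.5 13.9] 7.1 [284. 312.] 210
  cradup [472.1 409.9  47. ] [46.8 12.9] 7.5 [218. 398.] 241
  cradup [437.1 474.7  56.7] [54.  19.9] 48.9 [200. 435.] 386
```

```bash
cat >> h.py <<'E'
from scipy.spatial.transform import Rotation as R
def go(p,yaw,s):
    "tool-axis shift (m) and turn (deg) from the sensed pose to p with the tool down, tool x at yaw"
    a=np.radians(yaw); c,n=np.cos(a),np.sin(a)
    T=np.array([[c,n,0],[n,-c,0],[0,0,-1]]).T
    E=s["ee_rot"]; d=E.T@(np.array(p)-s["tcp_pos"]); w=R.from_matrix(E.T@T).as_rotvec(degrees=True)
    return np.round(d,4),np.round(w,2)
E
cat > g.py <<'E'
import sys
from h import *
from station import r
a=list(map(float,sys.argv[1:5])); s=r.sense()
print("at",s["tcp_pos"].round(4),"go",*go(a[:3],a[3],s),"j6",s["joints"][5].round(1),"t",s["time_s"],"w",round(s["gripper_width"],3),"F",s["wrist_force"].round(1))
E
python3 g.py .56 0 .30 -96
```

```text
at [0.1604 0.6035 0.2215] go [ 0.5413  0.4807 -0.0774] [ 0.09 -0.09 81.11] j6 -14.8 t 0.1 w 1.0 F [-0.2 -0.3 -0.1]
```

```bash
M='[1,0.541,0.481,-0.077,0,0,81]'; python3 steer.py '[[1,0.541,0.481,-0.077,0,0,81],[1,0.541,0.481,-0.077,0,0,81],[1,0.541,0.481,-0.077,0,0,81],[1,0.541,0.481,-0.077,0,0,81],[1,0.541,0.481,-0.077,0,0,81],[1,0.541,0.481,-0.077,0,0,81],[1,0.541,0.481,-0.077,0,0,81],[1,0.541,0.481,-0.077,0,0,81]]'; python3 g.py .56 0 .30 -96
```

```text
time_s: 0.9
tcp_pos: [0.3803, 0.2702, 0.265]
ee_rot: [[0.105, -0.994, -0.0], [-0.994, -0.105, 0.0], [-0.0, 0.0, -1.0]]
wrist_force: [0.4, 0.8, 0.6]
gripper_width: 1.0
gripper_force: 0.0
at [0.3803 0.2702 0.265 ] go [ 0.2876 -0.1502 -0.0351] [1.000e-02 0.000e+00 1.204e+01] j6 -49.4 t 0.9 w 1.0 F [0.4 0.8 0.6]
```

```bash
python3 steer.py '[[1,0.27,-0.14,-0.033,0,0,10],[1,0.27,-0.14,-0.033,0,0,10],[1,0.27,-0.14,-0.033,0,0,10],[1,0.27,-0.14,-0.033,0,0,10],[1,0.27,-0.14,-0.033,0,0,10],[1,0.27,-0.14,-0.033,0,0,10],[1,0.27,-0.14,-0.033,0,0,10],[1,0.27,-0.14,-0.033,0,0,10]]' | head -2
python3 - <<'E'
from h import *
from station import r
c=r.capture("wrist"); np.savez("w1.npz",**c); cv2.imwrite("pics/w1.png",c["pixels"][:,:,::-1]); print(c["world_from_camera"].round(3),c["K"].round(1))
E
python3 g.py .5994 -.0014 .15 -96
```

```text
time_s: 1.7
tcp_pos: [0.5492, 0.0181, 0.2969]
[[-0.998 -0.065 -0.016  0.545]
 [ 0.067 -0.962 -0.265 -0.056]
 [ 0.002 -0.266  0.964  0.459]
 [ 0.     0.     0.     1.   ]] [[332.5   0.  321. ]
 [  0.  332.5 244.4]
 [  0.    0.    1. ]]
at [0.5486 0.0191 0.2971] go [ 0.0172 -0.0523  0.147 ] [ 0.1  -0.01  2.28] j6 -22.6 t 1.75 w 1.002 F [-0.5  0.7 -0.4]
```

View pics/w1.png

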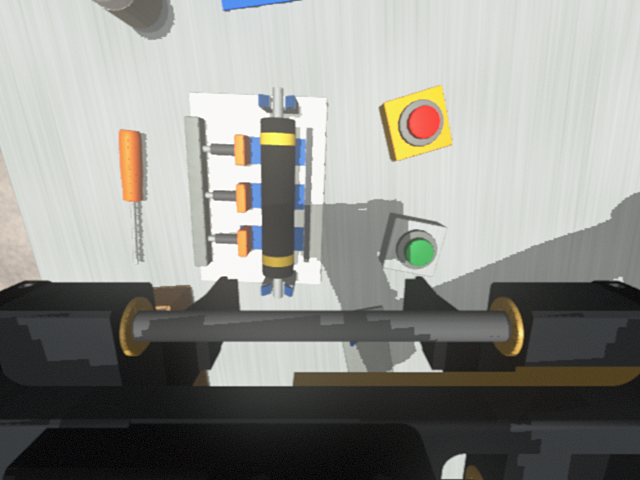

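The wrist view shows the roller at about (277,195) in the fixture. The orange jaws are at (242,150), (242,195) and (242,240), the dark stop is near (310,190), and the buttons are at (425,120) and (420,250). I'll measure the fixture from here as a second check.

```bash
cat > m.py <<'E'
import sys
from h import *
c=dict(np.load(sys.argv[1])); W=cloud(c); H=hsv(c); h,s,v=[H[...,i].astype(int) for i in range(3)]
x,y,z=[W[...,i] for i in range(3)]; reg=(z<.13)&(x>.3)
def show(k,m,a=60):
    for o in rect(W,m&reg,a): print(" ",k,*o)
show("yellow",(h>22)&(h<35)&(s>150)&(v>90)&(z>.06))
show("jaw",(h>5)&(h<20)&(s>150)&(z>.043)&(x<.7)&(x>.5))
show("drum",(z>.066)&(x<.7)&(x>.5)&(abs(y)<.2),300)
show("axle+",(z>.053)&(z<.2)&(x<.7)&(x>.5)&(abs(y)<.2),300)
show("stop",(z>.020)&(z<.030)&(x<.7)&(x>.5)&(abs(y)<.15)&(v<120),60)
show("plate",(z>.008)&(z<.017)&(x<.75)&(x>.5)&(abs(y)<.17),300)
show("green",(h>45)&(h<85)&(s>110)&(z>.05)); show("red",((h<4)|(h>175))&(s>150)&(z>.04)&(x<.5))
E
python3 m.py w1.npz
```

```text
yellow [603.  -75.   79.5] [13.9 10.6] -6.1 [266. 138.] 107
  yellow [582.1 -72.7  79.5] [13.8 10.6] -3.3 [286. 139.] 127
  yellow [606.5  65.6  82.3] [24.1 10.6] 0.1 [276. 262.] 154
  jaw [646.6  -8.8  47.9] [33.4 11.2] 88.7 [241. 199.] 146
  jaw [652.8  48.6  48. ] [33.6 10.8] 82.7 [242. 242.] 209
  drum [598.9  -3.9  79.9] [247.8  39.4] 84.5 [278. 194.] 5698
  axle+ [599.2  -4.   78.8] [248.   40.3] 84.2 [278. 193.] 6608
  stop [688.9 -90.5  25.6] [29.4  1.2] 84.7 [202. 132.] 72
  stop [694.  -41.9  25.2] [49.2  1.6] 83.9 [205. 171.] 109
  stop [570.8  46.9  24.1] [76.1  6.9] 85.4 [307. 232.] 278
  plate [664.2 -10.   12.1] [249.8 103. ] 84.2 [232. 181.] 8304
  plate [ 5.713e+02 -4.000e-01  1.210e+01] [249.8  53.8] 84.2 [310. 186.] 4555
  green [429.8  71.6  63.9] [32.4 32. ] -65.6 [420. 252.] 528
  red [426.9 -81.4  63.9] [33.7 32.8] -3.7 [424. 122.] 795
```

```bash
python3 steer.py '[[0.7,0.021,-0.052,0.1,0,0,2.3],[0.7,0.021,-0.052,0.147,0,0,2.3],[0.7,0.021,-0.052,0.147,0,0,2.3],[0.7,0.021,-0.052,0.147,0,0,2.3],[0.7,0.021,-0.052,0.147,0,0,2.3],[0.7,0.021,-0.052,0.147,0,0,2.3]]' | head -2;  python3 g.py .599 -.003 .052 -96
```

```text
time_s: 2.35
tcp_pos: [0.6005, -0.0037, 0.1534]
at [ 0.6005 -0.0037  0.1534] go [-0.0005  0.002   0.1014] [-0.23  0.03  0.19] j6 -21.0 t 2.35 w 0.705 F [ 0.   0.2 -0.8]
```

```bash
python3 steer.py '[[0.7,0,0.0015,0.03,0,0,0],[0.7,0,0.0015,0.06,0,0,0],[0.7,0,0.0015,0.08,0,0,0],[0.7,0,0.0015,0.1,0,0,0],[0.7,0,0.0015,0.1,0,0,0],[0.7,0,0.0015,0.1,0,0,0]]' ; python3 steer.py '[[0,0,0,0,0,0,0],[0,0,0,0,0,0,0],[0,0,0,0,0,0,0],[0,0,0,0,0,0,0],[0,0,0,0,0,0,0],[0,0,0,0,0,0,0]]'; python3 g.py .599 -.003 .2 -96
```

```text
time_s: 2.95
tcp_pos: [0.5995, -0.004, 0.0534]
ee_rot: [[-0.102, -0.995, 0.004], [-0.995, 0.102, 0.001], [-0.001, -0.004, -1.0]]
wrist_force: [-0.1, 0.2, 1.4]
gripper_width: 0.702
gripper_force: 0.0
time_s: 3.55
tcp_pos: [0.5988, -0.0046, 0.0517]
ee_rot: [[-0.103, -0.995, 0.002], [-0.995, 0.103, 0.0], [-0.0, -0.002, -1.0]]
wrist_force: [-0.2, 1.3, 4.1]
gripper_width: 0.451
gripper_force: 30.0
at [ 0.5988 -0.0046  0.0517] go [-0.0017 -0.0003 -0.1483] [-0.1   0.02  0.08] j6 -21.0 t 3.55 w 0.451 F [-0.2  1.3  4.1]
```

```bash
python3 steer.py '[[0,0,0,-0.02,0,0,0],[0,0,0,-0.05,0,0,0],[0,0,0,-0.09,0,0,0],[0,0,0,-0.12,0,0,0],[0,0,0,-0.12,0,0,0]]' ;  python3 g.py .4863 .299 .17 -82.8
```

```text
time_s: 4.05
tcp_pos: [0.6, -0.0044, 0.1745]
ee_rot: [[-0.103, -0.995, 0.007], [-0.995, 0.103, 0.001], [-0.002, -0.007, -1.0]]
wrist_force: [0.6, 0.5, -3.8]
gripper_width: 0.455
gripper_force: 30.0
at [ 0.6    -0.0044  0.1745] go [-0.2901  0.1444  0.0041] [ -0.43   0.07 -13.11] j6 -21.0 t 4.05 w 0.455 F [ 0.6  0.5 -3.8]
```

```bash
python3 steer.py '[[0,-0.04,0.02,0,0,0,-2],[0,-0.08,0.04,0,0,0,-4],[0,-0.12,0.06,0,0,0,-6],[0,-0.16,0.08,0,0,0,-8],[0,-0.2,0.1,0,0,0,-10],[0,-0.24,0.12,0,0,0,-12],[0,-0.27,0.135,0,0,0,-13],[0,-0.29,0.144,0,0,0,-13]]';  python3 steer.py '[[0,0,0,0,0,0,0],[0,0,0,0,0,0,0],[0,0,0,0,0,0,0]]'|head -1;python3 - <<'E'
from h import *
from station import r
c=r.capture("wrist"); np.savez("w2.npz",**c); cv2.imwrite("pics/w2.png",c["pixels"][:,:,::-1])
W=cloud(c); x,y,z=[W[...,i] for i in range(3)]
for o in rect(W,(z>.03)&(z<.075)&(y>.1)&(y<.5)&(x>.42)&(x<.56),60): print("up",*o)
for o in rect(W,(z>.004)&(z<.013)&(y>.1)&(y<.5)&(x>.4)&(x<.6),300): print("base",*o)
for o in rect(W,(z>.14)&(z<.22),500): print("roller",*o)
E
python3 g.py .4863 .299 .09 -82.8
```

```text
time_s: 4.85
tcp_pos: [0.482, 0.2998, 0.1676]
ee_rot: [[0.125, -0.992, -0.005], [-0.992, -0.125, -0.003], [0.002, 0.005, -1.0]]
wrist_force: [0.4, -0.1, -4.8]
gripper_width: 0.449
gripper_force: 30.0
time_s: 5.15
up [435.7 104.5  38.5] [32.7  9. ] -8.9 [420.   6.] 445
up [516.  188.4  61.2] [14.4  6.9] 6.6 [296. 101.] 173
up [482.5 183.9  62.7] [8.2 6.4] 7.0 [342. 100.] 110
base [576.6 119.7  11.7] [46.4 19.6] 9.3 [239.  11.] 1082
base [434.  107.4   8.9] [57.9  1.4] -15.1 [406.  21.] 338
roller [492.2 235.6 197.3] [122.8  63.3] -82.7 [321. 195.] 21878
roller [482.1 317.6 197.9] [39.7 27. ] 10.3 [322. 356.] 2301
at [0.4845 0.2973 0.1697] go [-0.0016 -0.0021  0.0797] [ 0.12 -0.08 -0.23] j6 -40.9 t 5.2 w 0.453 F [-0.2 -0.3 -4.1]
```

View pics/w2.png

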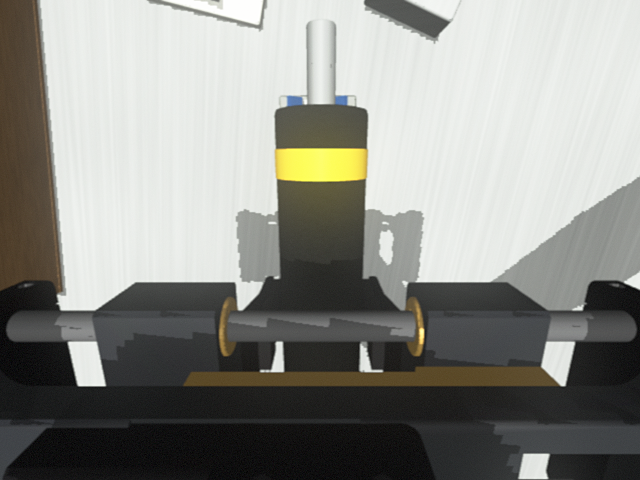

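The held roller's axle end at (322,60) sits between the cradle's two blue-tipped prongs at (290,100) and (345,100), so it is lined up with the slot. I'll lower it.

```bash
python3 steer.py '[[0,-0.0015,-0.002,0.03,0,0,-0.2],[0,-0.0015,-0.002,0.06,0,0,-0.2],[0,-0.0015,-0.002,0.09,0,0,-0.2],[0,-0.0015,-0.002,0.105,0,0,-0.2],[0,-0.0015,-0.002,0.115,0,0,-0.2],[0,-0.0015,-0.002,0.125,0,0,-0.2],[0,-0.0015,-0.002,0.13,0,0,-0.2],[0,-0.0015,-0.002,0.13,0,0,-0.2]]'; python3 g.py .4863 .299 .0387 -82.8
```

```text
time_s: 6.0
tcp_pos: [0.4867, 0.3001, 0.0406]
ee_rot: [[0.126, -0.992, -0.0], [-0.992, -0.126, -0.0], [0.0, 0.0, -1.0]]
wrist_force: [-1.0, -0.6, -4.4]
gripper_width: 0.449
gripper_force: 30.0
at [0.4867 0.3001 0.0406] go [0.0011 0.0005 0.0019] [ 0.02 -0.01  0.04] j6 -40.7 t 6.0 w 0.449 F [-1.  -0.6 -4.4]
```

```bash
python3 steer.py '[[0,0,0,0.001,0,0,0],[0,0,0,0.002,0,0,0],[0,0,0,0.002,0,0,0],[0,0,0,0.002,0,0,0]]' |grep -E "pos|force"; python3 steer.py '[[0.25,0,0,0.0,0,0,0],[0.5,0,0,0,0,0,0],[0.6,0,0,0,0,0,0],[0.7,0,0,0,0,0,0],[0.7,0,0,0,0,0,0]]'; python3 steer.py '[[0.7,0,0,-0.03,0,0,0],[0.7,0,0,-0.07,0,0,0],[0.7,0,0,-0.12,0,0,0],[1,0,0,-0.16,0,0,0],[1,0,0,-0.16,0,0,0]]'|grep pos;  python3 - <<'E'
from h import *
from station import r
for n in("top","side"):
    c=r.capture(n); np.savez(n+"1.npz",**c)
    W=cloud(c); x,y,z=[W[...,i] for i in range(3)]
    for o in rect(W,(z>.045)&(z<.09)&(y>.16)&(y<.45)&(x>.42)&(x<.56),60): print(n,"roller",*o)
    H=hsv(c)
    for o in rect(W,(H[...,1]<60)&(H[...,2]>130)&(z>.02)&(z<.045)&(y<-.15)&(y>-.4)&(x<.75)&(x>.3)): print("cart",*o)
E
python3 g.py .58 -.25 .22 -172
```

```text
tcp_pos: [0.4867, 0.3006, 0.0392]
wrist_force: [0.2, 0.3, -3.2]
gripper_force: 30.0
time_s: 6.9
tcp_pos: [0.487, 0.3007, 0.0394]
ee_rot: [[0.127, -0.992, 0.001], [-0.992, -0.127, 0.001], [-0.001, -0.001, -1.0]]
wrist_force: [-0.4, -0.2, 0.2]
gripper_width: 0.66
gripper_force: 0.0
tcp_pos: [0.4898, 0.3028, 0.2064]
top roller [494.7 247.1  65.2] [137.6  44.1] -84.4 [224. 278.] 606
cart [ 608.4 -288.2   31.3] [89.6 30.2] 7.2 [411. 244.] 273
cart [ 506.5 -302.4   31.2] [88.5 31.1] -1.6 [416. 279.] 282
cart [ 402.4 -309.5   31.4] [87.4 31. ] -0.2 [418. 315.] 279
side roller [484.9 303.7  63.2] [247.6  39.7] -82.8 [248. 357.] 1859
side roller [489.7 412.4  56.8] [13.8 12. ] 6.4 [210. 391.] 68
at [0.4868 0.3007 0.2002] go [ 0.558  -0.0231 -0.0211] [1.000e-02 2.000e-01 8.925e+01] j6 -40.7 t 7.5 w 0.891 F [-0.5  0.7 -0.9]
```

```bash
python3 g.py .61 -.28 .24 -176; python3 steer.py '[[1,0.558,0.05,-0.03,0,0,93],[1,0.558,0.05,-0.03,0,0,93],[1,0.558,0.05,-0.03,0,0,93],[1,0.558,0.05,-0.03,0,0,93],[1,0.558,0.05,-0.03,0,0,93],[1,0.558,0.05,-0.03,0,0,93],[1,0.558,0.05,-0.03,0,0,93],[1,0.558,0.05,-0.03,0,0,93]]'|grep pos;python3 g.py .61 -.28 .24 -176
```

```text
at [0.4868 0.3007 0.2002] go [ 0.5915 -0.0491 -0.0411] [2.000e-02 2.000e-01 9.325e+01] j6 -40.7 t 7.5 w 0.891 F [-0.5  0.7 -0.9]
tcp_pos: [0.5003, -0.1007, 0.2188]
at [ 0.5003 -0.1007  0.2188] go [-0.0121 -0.2098 -0.0215] [ 0.05 -0.17 24.16] j6 -68.7 t 8.3 w 0.996 F [ 0.4 -0.5 -0.2]
```

```bash
python3 steer.py '[[1,-0.012,-0.19,-0.02,0,0,21],[1,-0.012,-0.19,-0.02,0,0,21],[1,-0.012,-0.19,-0.02,0,0,21],[1,-0.012,-0.19,-0.02,0,0,21],[1,-0.012,-0.19,-0.02,0,0,21],[1,-0.012,-0.19,-0.02,0,0,21],[1,-0.012,-0.19,-0.02,0,0,21]]'|grep pos
python3 - <<'E'
from h import *
from station import r
c=r.capture("wrist"); np.savez("w3.npz",**c); cv2.imwrite("pics/w3.png",c["pixels"][:,:,::-1])
W=cloud(c); x,y,z=[W[...,i] for i in range(3)]
for o in rect(W,(z>.025)&(z<.045)&(y<-.15)&(y>-.4),60): print("cart",*o)
E
python3 g.py .61 -.28 .24 -172
```

```text
tcp_pos: [0.6018, -0.2592, 0.2389]
cart [ 418.2 -310.6   31. ] [57.8 30.4] -1.0 [295.  31.] 1970
cart [ 505.  -303.5   31. ] [90.1 30.1] -4.0 [293. 122.] 2578
cart [ 607.  -289.4   31.1] [90.  30.1] 7.5 [295. 219.] 2078
cart [ 793.3 -325.3   34.9] [73.4 35.1] 46.8 [244. 354.] 458
at [ 0.602  -0.2589  0.2396] go [-0.0052 -0.0219 -0.0005] [ 0.05 -0.09 -0.43] j6 -73.3 t 9.05 w 0.996 F [1.1 0.2 0.6]
```

View pics/w3.png

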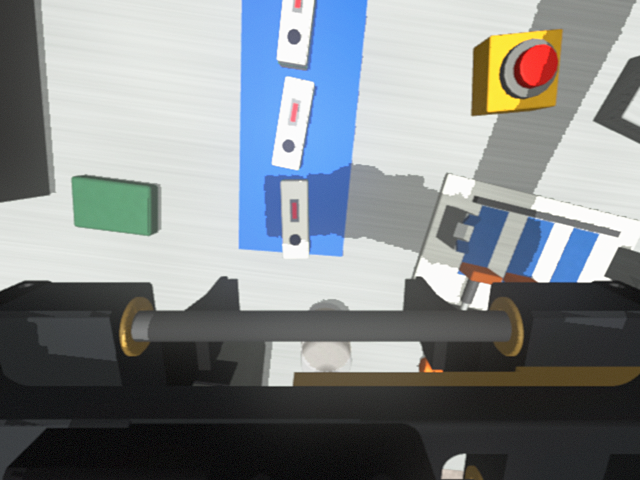

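The wrist view shows the three cartridges on the mat at (295,219), (293,122) and (295,31), and agrees with the top view to 1–2 mm. I'll grasp the far one first.

```bash
python3 steer.py '[[1,-0.0085,-0.029,0.04,0,0,0],[1,-0.0085,-0.029,0.08,0,0,0],[1,-0.0085,-0.029,0.12,0,0,0],[1,-0.0085,-0.029,0.14,0,0,0],[1,-0.0085,-0.029,0.14,0,0,0],[1,-0.0085,-0.029,0.14,0,0,0]]'|grep pos; python3 g.py .607 -.289 .0095 -172.5
```

```text
tcp_pos: [0.6154, -0.287, 0.1014]
at [ 0.6154 -0.287   0.1014] go [ 0.0087 -0.0008  0.0919] [-0.06  0.05  0.11] j6 -71.0 t 9.65 w 1.0 F [-0.  -0.4  0.7]
```

```bash
python3 steer.py '[[1,0.0085,-0.001,0.03,0,0,0],[1,0.0085,-0.001,0.06,0,0,0],[1,0.0085,-0.001,0.08,0,0,0],[1,0.0085,-0.001,0.091,0,0,0],[1,0.0085,-0.001,0.091,0,0,0],[1,0.0085,-0.001,0.091,0,0,0]]'|grep pos; python3 steer.py '[[0,0,0,0,0,0,0],[0,0,0,0,0,0,0],[0,0,0,0,0,0,0],[0,0,0,0,0,0,0],[0,0,0,0,0,0,0],[0,0,0,0,0,0,0]]'; python3 steer.py '[[0,0,0,-0.01,0,0,0],[0,0,0,-0.03,0,0,0],[0,0,0,-0.07,0,0,0],[0,0,0,-0.1,0,0,0],[0,0,0,-0.1,0,0,0]]'; python3 g.py .594 -.059 .11 -186
```

```text
tcp_pos: [0.6081, -0.29, 0.0112]
time_s: 10.85
tcp_pos: [0.6066, -0.2898, 0.0093]
ee_rot: [[-0.991, -0.131, -0.0], [-0.131, 0.991, -0.0], [0.0, -0.0, -1.0]]
wrist_force: [-0.3, -0.6, -0.3]
gripper_width: 0.538
gripper_force: 0.0
time_s: 11.35
tcp_pos: [0.6101, -0.291, 0.1161]
ee_rot: [[-0.991, -0.132, 0.011], [-0.132, 0.991, -0.004], [-0.01, -0.006, -1.0]]
wrist_force: [0.9, 0.0, 0.8]
gripper_width: 0.082
gripper_force: 0.0
at [ 0.6101 -0.291   0.1161] go [-0.0146  0.2322  0.0049] [-0.25  0.63 13.57] j6 -70.7 t 11.35 w 0.082 F [0.9 0.  0.8]
```

The fingers had not closed before the lift. I'll check the cartridge and go again with a smaller starting opening.

```bash
python3 steer.py '[[0.6,0,0,-0.09,0,0,0],[0.6,0,0,-0.09,0,0,0],[0.6,0,0,-0.09,0,0,0],[0.6,0,0,-0.09,0,0,0],[0.6,0,0,-0.09,0,0,0],[0.6,0,0,-0.09,0,0,0]]'|grep pos;python3 - <<'E'
from h import *
from station import r
for n in("top","side","wrist"):
    c=r.capture(n)
    W=cloud(c); x,y,z=[W[...,i] for i in range(3)]; H=hsv(c)
    for o in rect(W,(H[...,1]<60)&(H[...,2]>110)&(z>.02)&(z<.045)&(y<-.15)&(y>-.4)&(x<.75)&(x>.3)): print(n,"cart",*o)
E
python3 g.py .607 -.289 .0095 -172.5
```

```text
tcp_pos: [0.6058, -0.2895, 0.1973]
top cart [ 573.6 -293.8   31.6] [30.8 18.2] -86.7 [413. 256.] 66
top cart [ 506.  -302.4   31.2] [88.9 30.4] -5.0 [416. 279.] 283
top cart [ 402.5 -309.9   31.1] [86.7 31.6] 1.2 [418. 315.] 282
side cart [ 606.5 -287.    28. ] [89.1 31.8] 8.4 [371. 178.] 185
side cart [ 503.4 -300.3   28. ] [89.  34.5] -4.9 [406. 192.] 218
side cart [ 400.5 -307.9   28.1] [89.8 35.6] 0.7 [441. 208.] 244
wrist cart [ 426.5 -310.7   31. ] [41.5 29.9] -1.3 [325.  26.] 1821
wrist cart [ 505.1 -303.8   31. ] [90.  29.8] -3.9 [322. 118.] 3105
wrist cart [ 606.7 -289.8   31. ] [89.1 29.4] 7.8 [322. 225.] 2317
wrist cart [ 734.8 -263.    39.1] [19.7  2.1] -14.4 [331. 345.] 42
at [ 0.6063 -0.2897  0.198 ] go [-0.0012  0.0004  0.1885] [ 0.04 -0.12  0.  ] j6 -70.7 t 12.1 w 0.585 F [ 0.2 -0.2  0.2]
```

Unmoved. I'll descend with the smaller opening, then close and wait for grip.

```bash
python3 steer.py '[[0.6,0,0,0.05,0,0,0],[0.6,0,0,0.1,0,0,0],[0.6,0,0,0.14,0,0,0],[0.6,0,0,0.17,0,0,0],[0.6,0,0,0.188,0,0,0],[0.6,0,0,0.188,0,0,0],[0.6,0,0,0.188,0,0,0]]'|grep pos; python3 steer.py '[[0,0,0,0,0,0,0],[0,0,0,0,0,0,0],[0,0,0,0,0,0,0],[0,0,0,0,0,0,0],[0,0,0,0,0,0,0],[0,0,0,0,0,0,0],[0,0,0,0,0,0,0],[0,0,0,0,0,0,0]]'
```

```text
tcp_pos: [0.6069, -0.29, 0.0113]
time_s: 13.6
tcp_pos: [0.6071, -0.2897, 0.0122]
ee_rot: [[-0.991, -0.131, 0.001], [-0.131, 0.991, -0.0], [-0.001, -0.0, -1.0]]
wrist_force: [-0.6, 1.6, 5.9]
gripper_width: 0.339
gripper_force: 30.0
```

```bash
python3 steer.py '[[0,0,0,-0.01,0,0,0],[0,0,0,-0.04,0,0,0],[0,0,0,-0.08,0,0,0],[0,0,0,-0.11,0,0,0],[0,0,0,-0.12,0,0,0],[0,0,0,-0.12,0,0,0]]'; python3 g.py .583 -.0604 .12 -185.9
```

```text
time_s: 14.2
tcp_pos: [0.6073, -0.2899, 0.1328]
ee_rot: [[-0.991, -0.13, 0.003], [-0.13, 0.991, -0.001], [-0.003, -0.001, -1.0]]
wrist_force: [0.1, -0.3, -1.5]
gripper_width: 0.342
gripper_force: 30.0
at [ 0.6073 -0.2899  0.1328] go [-0.0058  0.2308  0.0126] [-0.03  0.18 13.39] j6 -70.7 t 14.2 w 0.342 F [ 0.1 -0.3 -1.5]
```

```bash
python3 steer.py '[[0,0,0.04,0,0,0,3],[0,-0.003,0.08,0,0,0,6],[0,-0.004,0.12,0,0,0,9],[0,-0.005,0.16,0,0,0,12],[0,-0.006,0.2,0.005,0,0,13.4],[0,-0.006,0.23,0.012,0,0,13.4],[0,-0.006,0.23,0.012,0,0,13.4],[0,-0.006,0.23,0.012,0,0,13.4]]'
python3 - <<'E'
from h import *
from station import r
c=r.capture("wrist"); np.savez("w4.npz",**c); cv2.imwrite("pics/w4.png",c["pixels"][:,:,::-1])
W=cloud(c); x,y,z=[W[...,i] for i in range(3)]
for o in rect(W,(z>.09)&(z<.15),100): print("held",*o)
for o in rect(W,(z>.008)&(z<.017),300): print("plate",*o)
E
python3 g.py .583 -.0604 .06 -185.9
```

```text
time_s: 15.0
tcp_pos: [0.5813, -0.0605, 0.1173]
ee_rot: [[-0.995, 0.101, -0.004], [0.101, 0.995, -0.0], [0.004, -0.001, -1.0]]
wrist_force: [-0.5, 0.5, -0.1]
gripper_width: 0.339
gripper_force: 30.0
held [558.8 -59.1 136.2] [51. 45.] 83.8 [321. 264.] 7707
held [606.1 -64.1 136.1] [30.  18.5] 85.4 [322. 356.] 1794
plate [455.6  55.4  12.7] [80.3 35.4] 43.9 [460.  57.] 574
plate [504.3 182.3  10.2] [62.4 14.6] 9.3 [633. 111.] 819
plate [ 506.2 -288.7   12.7] [89.7  4.2] -4.0 [ 25. 177.] 1116
plate [596.2  -2.5  12.2] [250.2 102.5] 84.1 [413. 235.] 19253
at [ 0.5818 -0.0612  0.1178] go [-0.0012  0.0009  0.0578] [-0.04 -0.16  0.02] j6 -105.7 t 15.05 w 0.345 F [ 0.5 -0.9 -0.3]
```

View pics/w4.png

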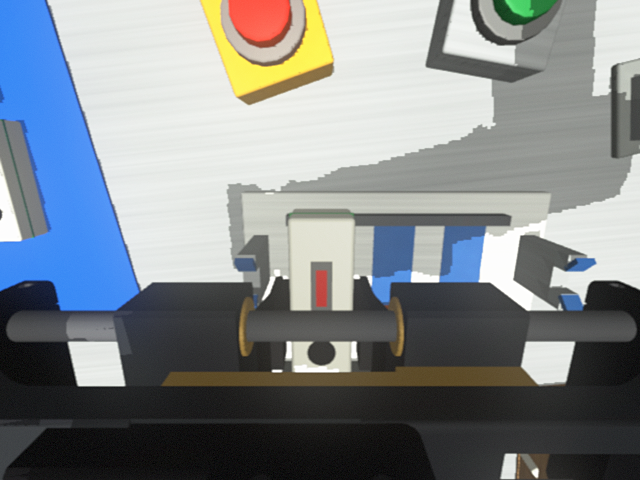

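The held cartridge is at (321,290), straight in the fingers and in line with the third lane, with the stop bar along row 218. I'll lower it to just above stop height.

```bash
python3 steer.py '[[0,-0.001,0.001,0.03,0,0,0],[0,-0.001,0.001,0.06,0,0,0],[0,-0.001,0.001,0.078,0,0,0],[0,-0.001,0.001,0.078,0,0,0],[0,-0.001,0.001,0.078,0,0,0]]'; python3 g.py .6105 -.0633 .0395 -185.9
```

```text
time_s: 15.55
tcp_pos: [0.5839, -0.0611, 0.0411]
ee_rot: [[-0.995, 0.104, -0.0], [0.104, 0.995, -0.0], [0.0, -0.001, -1.0]]
wrist_force: [0.4, -1.0, -0.4]
gripper_width: 0.341
gripper_force: 30.0
at [ 0.5839 -0.0611  0.0411] go [-0.0267  0.0006  0.0016] [-0.03 -0.02 -0.06] j6 -105.8 t 15.55 w 0.341 F [ 0.4 -1.  -0.4]
```

```bash
python3 steer.py '[[0,-0.008,0.0005,0.002,0,0,0],[0,-0.014,0.0005,0.002,0,0,0],[0,-0.02,0.0005,0.002,0,0,0],[0,-0.025,0.0005,0.002,0,0,0],[0,-0.0285,0.0005,0.002,0,0,0],[0,-0.0285,0.0005,0.002,0,0,0],[0,-0.0285,0.0005,0.002,0,0,0]]'; python3 g.py .6114 -.0634 .0216 -185.9
python3 - <<'E'
from h import *
from station import r
c=r.capture("wrist"); np.savez("w5.npz",**c); cv2.imwrite("pics/w5.png",c["pixels"][:,:,::-1])
W=cloud(c); x,y,z=[W[...,i] for i in range(3)]
print([np.round(o,1) if 0 else o for o in rect(W,(z>.05)&(z<.075)&(abs(y+.06)<.03)&(x<.66),100)], W[180:300:8,321].round(4).tolist())
E
```

```text
time_s: 16.25
tcp_pos: [0.6097, -0.0627, 0.0396]
ee_rot: [[-0.995, 0.103, -0.006], [0.103, 0.995, -0.0], [0.006, -0.001, -1.0]]
wrist_force: [-7.4, 1.0, 2.9]
gripper_width: 0.342
gripper_force: 30.0
at [ 0.6097 -0.0627  0.0396] go [-0.0019 -0.0005  0.018 ] [-0.04 -0.32 -0.03] j6 -105.1 t 16.25 w 0.342 F [-7.4  1.   2.9]
[(array([587.1, -61.3,  58.6]), array([52.7, 44.7]), 84.1, array([321., 267.]), 7266), (array([634.6, -66.3,  58.4]), array([29.9, 18.4]), 84.7, array([322., 357.]), 1796)] [[0.5524, -0.058, 0.0116], [0.556, -0.0584, 0.0206], [0.56, -0.0588, 0.0231], [0.5658, -0.0594, 0.0128], [0.565, -0.0593, 0.0449], [0.5663, -0.0594, 0.0581], [0.5696, -0.0597, 0.0593], [0.5732, -0.0601, 0.0593], [0.5769, -0.0605, 0.0594], [0.5806, -0.0609, 0.0593], [0.5845, -0.0613, 0.0588], [0.5881, -0.0617, 0.0593], [0.592, -0.0621, 0.0592], [0.5958, -0.0625, 0.0594], [0.6002, -0.0629, 0.0583]]
```

```bash
python3 steer.py '[[0,-0.0015,0,0.002,0,0,0],[0,-0.0015,0,0.006,0,0,0],[0,-0.0015,0,0.01,0,0,0],[0,-0.0015,0,0.014,0,0,0],[0,-0.0015,0,0.0175,0,0,0],[0,-0.0015,0,0.0175,0,0,0],[0,-0.0015,0,0.0175,0,0,0]]'; python3 g.py .6114 -.0634 .0216 -185.9
```

```text
time_s: 17.0
tcp_pos: [0.6104, -0.0628, 0.0214]
ee_rot: [[-0.995, 0.104, -0.007], [0.104, 0.995, -0.0], [0.007, -0.001, -1.0]]
wrist_force: [-7.6, -0.1, 3.1]
gripper_width: 0.341
gripper_force: 30.0
at [ 0.6104 -0.0628  0.0214] go [-0.0011 -0.0005 -0.0002] [-0.05 -0.42 -0.05] j6 -105.1 t 17.0 w 0.341 F [-7.6 -0.1  3.1]
```

```bash
python3 steer.py '[[0,0.001,0,0.001,0,0.4,0],[0,0.002,0,0.001,0,0.4,0],[0,0.003,0,0.001,0,0.4,0],[0,0.003,0,0.001,0,0.4,0]]'; python3 steer.py '[[0.45,0,0,0,0,0,0],[0.48,0,0,0,0,0,0],[0.48,0,0,0,0,0,0],[0.48,0,0,0,0,0,0]]'|grep -E "pos|force|width"; python3 steer.py '[[0.48,0,0,-0.015,0,0,0],[0.48,0,0,-0.04,0,0,0],[0.48,0,0,-0.08,0,0,0],[0.6,0,0,-0.12,0,0,0],[0.6,0,0,-0.15,0,0,0],[0.6,0,0,-0.15,0,0,0]]'|grep -E pos;  python3 - <<'E'
from h import *
from station import r
for n in("top","side","wrist"):
    c=r.capture(n)
    np.savez(n+"6.npz",**c)
    W=cloud(c); x,y,z=[W[...,i] for i in range(3)]; H=hsv(c); s,v=H[...,1],H[...,2]
    for o in rect(W,(s<60)&(v>110)&(z>.022)&(z<.045)&(y<.12)&(y>-.4)&(x<.66)&(x>.3)): print(n,"cart",*o)
    for o in rect(W,(H[...,0]>5)&(H[...,0]<20)&(s>150)&(z>.04)&(x<.72)&(x>.5),20): print(n,"jaw",*o)
E
python3 g.py .505 -.303 .12 -184
```

```text
time_s: 17.4
tcp_pos: [0.6087, -0.0626, 0.0214]
ee_rot: [[-0.995, 0.103, -0.011], [0.103, 0.995, 0.0], [0.011, -0.001, -1.0]]
wrist_force: [-6.7, 0.1, 4.7]
gripper_width: 0.34
gripper_force: 30.0
tcp_pos: [0.6115, -0.0622, 0.0211]
wrist_force: [-0.1, -0.5, -0.1]
gripper_width: 0.472
gripper_force: 0.0
tcp_pos: [0.615, -0.0624, 0.1767]
top cart [584.3 -60.9  40.6] [35.5 32.6] 0.9 [333. 250.] 101
top cart [ 506.2 -302.9   30.7] [89.2 30.5] -4.4 [416. 279.] 282
top cart [436.7  40.1  39.7] [49.9 19.5] 11.2 [296. 298.] 60
top cart [ 402.4 -310.2   31. ] [86.9 31.6] 0.9 [418. 315.] 281
side cart [ 503.4 -299.8   28. ] [89.2 32.6] -4.4 [406. 192.] 223
side cart [ 400.  -308.2   27.7] [89.  32.7] 0.3 [441. 208.] 251
side cart [609.  -61.3  37.4] [90.7 31.7] -6.4 [320. 223.] 249
side cart [422.7  50.4  37.5] [71.4 22.4] -10.1 [354. 290.] 126
side jaw [658.2 -63.1  44.8] [33.8 13. ] 81.8 [305. 211.] 56
side jaw [646.7  -5.   44.5] [35.6 13.5] 81.8 [293. 227.] 60
side jaw [650.5  53.2  45.4] [36.  13.2] 80.5 [276. 240.] 64
wrist cart [ 426.5 -298.2   30.6] [54.7 21.6] -25.4 [ 7. 46.] 911
wrist cart [449.4  67.2  40. ] [70.4 29.9] 76.4 [466.  23.] 2276
wrist cart [ 505.2 -303.3   31. ] [89.8 31. ] -3.7 [ 35. 139.] 3430
wrist cart [556.7 -72.4  23.9] [29.1  7.8] -86.9 [304. 174.] 162
wrist cart [609.7 -64.2  40.2] [91.9 31. ] -6.3 [320. 229.] 2880
wrist jaw [653.   48.8  47.9] [34.  11.6] 87.4 [448. 269.] 449
wrist jaw [647.6  -8.7  48. ] [34.  11.5] 84.8 [385. 269.] 408
wrist jaw [659.2 -67.7  47.9] [32.5 11.3] 83.9 [322. 287.] 408
at [ 0.6111 -0.0623  0.1701] go [ 0.0804 -0.2503  0.0506] [ 0.03 -0.46 -1.91] j6 -105.0 t 18.55 w 0.596 F [-0.2 -0.3 -0.2]
```

Lane 3's cartridge is flat (top 40 mm), straight (−6.3°) and clamped, with its jaw pushed back about 17 mm. On to the second cartridge.

```bash
python3 steer.py '[[0.6,0.016,-0.048,0.01,0,-0.4,-2],[0.6,0.032,-0.096,0.02,0,-0.4,-2],[0.6,0.048,-0.144,0.03,0,-0.4,-2],[0.6,0.064,-0.19,0.04,0,-0.4,-2],[0.6,0.08,-0.23,0.05,0,-0.4,-2],[0.6,0.08,-0.25,0.05,0,-0.4,-2],[0.6,0.08,-0.25,0.05,0,-0.4,-2],[0.6,0.08,-0.25,0.05,0,-0.4,-2]]'|grep pos; python3 g.py .505 -.3035 .0105 -183.9
```

```text
tcp_pos: [0.5053, -0.3028, 0.1199]
at [ 0.5053 -0.3028  0.1199] go [-0.     -0.0008  0.1094] [ 0.05 -0.14 -0.06] j6 -78.7 t 19.35 w 0.6 F [-0.5 -0.8 -0.5]
```

```bash
python3 - <<'E'
from h import *
from station import r
for n in("side",):
    c=r.capture(n)
    W=cloud(c); x,y,z=[W[...,i] for i in range(3)]; H=hsv(c); s,v=H[...,1],H[...,2]
    for o in rect(W,(s<60)&(v>110)&(z>.022)&(z<.045)&(y<-.2)&(y>-.4)&(x<.66)&(x>.3)): print(n,"cart",*o)
E
python3 steer.py '[[0.6,0,-0.001,0.04,0,0,0],[0.6,0,-0.001,0.07,0,0,0],[0.6,0,-0.001,0.095,0,0,0],[0.6,0,-0.001,0.109,0,0,0],[0.6,0,-0.001,0.109,0,0,0],[0.6,0,-0.001,0.109,0,0,0]]'|grep pos; python3 steer.py '[[0,0,0,0,0,0,0],[0,0,0,0,0,0,0],[0,0,0,0,0,0,0],[0,0,0,0,0,0,0],[0,0,0,0,0,0,0],[0,0,0,0,0,0,0],[0,0,0,0,0,0,0],[0,0,0,0,0,0,0]]'
```

```text
side cart [ 503.7 -300.7   28.2] [89.  31.3] -4.1 [406. 192.] 198
side cart [ 400.7 -307.5   27.8] [88.6 34.1] -3.2 [441. 208.] 245
tcp_pos: [0.507, -0.3036, 0.013]
time_s: 20.8
tcp_pos: [0.5063, -0.3039, 0.0131]
ee_rot: [[-0.998, 0.068, 0.001], [0.068, 0.998, -0.0], [-0.001, -0.0, -1.0]]
wrist_force: [-0.2, 1.9, 5.6]
gripper_width: 0.342
gripper_force: 30.0
```

```bash
python3 steer.py '[[0,0,0,-0.01,0,0,0],[0,0,0,-0.04,0,0,0],[0,0,0,-0.08,0,0,0],[0,0,0,-0.11,0,0,0],[0,0,0,-0.12,0,0,0],[0,0,0,-0.12,0,0,0]]'|grep -E "pos|wid|for"; python3 g.py .590 -.0028 .12 -185.9
```

```text
tcp_pos: [0.5065, -0.304, 0.1337]
wrist_force: [-0.0, 0.5, -1.6]
gripper_width: 0.338
gripper_force: 30.0
at [ 0.5065 -0.304   0.1337] go [-0.0628  0.3062  0.0138] [-0.01  0.17  1.99] j6 -78.6 t 21.4 w 0.338 F [-0.   0.5 -1.6]
```

```bash
python3 steer.py '[[0,-0.01,0.045,0,0,0,1],[0,-0.02,0.09,0,0,0,2],[0,-0.03,0.135,0,0,0,2],[0,-0.04,0.18,0,0,0,2],[0,-0.05,0.225,0.005,0,0,2],[0,-0.06,0.27,0.012,0,0,2],[0,-0.063,0.306,0.013,0,0,2],[0,-0.063,0.306,0.013,0,0,2]]'|grep pos;python3 steer.py '[[0,0,0,0,0,0,0],[0,0,0,0,0,0,0]]'|grep wid
cat > held.py <<'E'
from h import *
from station import r
c=r.capture("wrist"); s=r.sense()
W=cloud(c); x,y,z=[W[...,i] for i in range(3)]; t=s["tcp_pos"]
H=hsv(c)
k=(abs(z-t[2]-.018)<.006)&(H[...,2]>90)&(np.hypot(x-t[0],y-t[1])<.07)
# rear part of the cartridge: in front of the fingers (tool +x by 20..60 mm)
q=(W-t)@s["ee_rot"]; f=k&(q[...,0]>.016)
p=q[f]; print("rear edge tool x",np.percentile(p[:,0],99).round(4),"y range",np.percentile(p[:,1],[1,99]).round(4),"top above tcp",np.median(W[f][:,2]-t[2]).round(4),"tilt",np.polyfit(p[:,0],p[:,2],1)[0].round(3))
for o in rect(W,(z>.020)&(z<.028)&(abs(y)<.12)&(x<.6)&(x>.54),40): print("stop",*o)
E
python3 held.py; python3 g.py .590 -.0028 .041 -185.9
```

```text
tcp_pos: [0.5889, 0.0009, 0.1163]
gripper_width: 0.342
rear edge tool x 0.0464 y range [-0.0152  0.0138] top above tcp 0.0176 tilt 0.028
stop [560.5 -57.2  24. ] [60.  9.] 84.1 [250. 218.] 859
stop [571.6  55.5  24. ] [65.3  8.3] 84.4 [396. 218.] 911
stop [583.1 -45.7  23.8] [32.2  0.5] -5.8 [270. 246.] 56
stop [ 582.4 -106.3   24.2] [32.3 11.7] 16.3 [194. 250.] 176
stop [593.  105.9  24.2] [14.9  7.6] -56.6 [459. 239.] 81
at [ 0.5887 -0.004   0.1184] go [-0.0013  0.0014  0.0774] [-0.03 -0.12 -0.08] j6 -111.3 t 22.45 w 0.341 F [ 0.9  0.1 -1.8]
```

```bash
python3 steer.py '[[0,-0.001,0.001,0.03,0,0,0],[0,-0.001,0.001,0.06,0,0,0],[0,-0.001,0.001,0.077,0,0,0],[0,-0.001,0.001,0.077,0,0,0],[0,-0.001,0.001,0.077,0,0,0],[0,-0.001,0.001,0.077,0,0,0]]'|grep -E "pos|force"; python3 g.py .6200 -.0059 .0405 -185.9
```

```text
tcp_pos: [0.5918, -0.0023, 0.0438]
wrist_force: [-0.4, -0.6, -1.7]
gripper_force: 30.0
at [ 0.5918 -0.0023  0.0438] go [-0.0284 -0.0006  0.0034] [ 0.05  0.16 -0.02] j6 -111.4 t 23.05 w 0.343 F [-0.4 -0.6 -1.7]
```

```bash
python3 steer.py '[[0,-0.008,-0.0005,0.003,0,0,0],[0,-0.014,-0.0005,0.003,0,0,0],[0,-0.02,-0.0005,0.003,0,0,0],[0,-0.025,-0.0005,0.003,0,0,0],[0,-0.0295,-0.0005,0.003,0,0,0],[0,-0.0295,-0.0005,0.003,0,0,0],[0,-0.0295,-0.0005,0.003,0,0,0]]'|grep -E "pos|force"; python3 held.py; python3 g.py .6200 -.0059 .0225 -185.9
```

```text
tcp_pos: [0.6176, -0.0056, 0.0392]
wrist_force: [-7.7, 2.6, 4.1]
gripper_force: 30.0
rear edge tool x 0.0462 y range [-0.0155  0.0135] top above tcp 0.018 tilt 0.036
stop [583.2  -1.3  24. ] [176.8  42.7] 84.2 [320. 194.] 5360
stop [592.6 105.6  24. ] [14.9  8. ] -55.9 [519. 224.] 200
stop [ 582.8 -106.5   24. ] [32.9 11.7] 14.7 [135. 242.] 479
at [ 0.6176 -0.0056  0.0393] go [-0.0025 -0.      0.0167] [-0.06 -0.34 -0.02] j6 -110.3 t 23.8 w 0.337 F [-7.3  1.8  3.8]
```

```bash
python3 steer.py '[[0,-0.0025,0,0,0,0,0],[0,-0.0025,0,0.003,0,0,0],[0,-0.0025,0,0.007,0,0,0],[0,-0.0025,0,0.011,0,0,0],[0,-0.0025,0,0.015,0,0,0],[0,-0.0025,0,0.0175,0,0,0],[0,-0.0025,0,0.0175,0,0,0],[0,-0.0025,0,0.0175,0,0,0]]'; python3 held.py | head -1
```

```text
time_s: 24.6
tcp_pos: [0.6193, -0.0062, 0.022]
ee_rot: [[-0.995, 0.103, -0.007], [0.103, 0.995, -0.001], [0.007, -0.002, -1.0]]
wrist_force: [-9.7, 0.9, 6.7]
gripper_width: 0.341
gripper_force: 30.0
rear edge tool x 0.0483 y range [-0.0651  0.0133] top above tcp 0.0181 tilt 0.035
```

```bash
python3 steer.py '[[0,0.001,0,0.001,0,0.4,0],[0,0.003,0,0.001,0,0.4,0],[0,0.0045,0,0.001,0,0.4,0],[0,0.0045,0,0.001,0,0.4,0]]'|grep -E "pos|force"; python3 steer.py '[[0.45,0,0,0,0,0,0],[0.48,0,0,0,0,0,0],[0.48,0,0,0,0,0,0],[0.48,0,0,0,0,0,0]]'|grep -E "pos|force|width"; python3 steer.py '[[0.48,0,0,-0.015,0,0,0],[0.48,0,0,-0.04,0,0,0],[0.48,0,0,-0.08,0,0,0],[0.6,0,0,-0.12,0,0,0],[0.6,0,0,-0.15,0,0,0],[0.6,0,0,-0.15,0,0,0]]'|grep -E pos
cat > chk.py <<'E'
from h import *
from station import r
for n in("side","wrist"):
    c=r.capture(n)
    W=cloud(c); x,y,z=[W[...,i] for i in range(3)]; H=hsv(c); s,v=H[...,1],H[...,2]
    for o in rect(W,(s<60)&(v>90)&(z>.026)&(z<.06)&(y<.12)&(y>-.4)&(x<.66)&(x>.3)&((x>.5)|(y<-.2))): print(n,"cart",*o)
    for o in rect(W,(H[...,0]>5)&(H[...,0]<20)&(s>150)&(z>.04)&(x<.72)&(x>.5),20): print(n,"jaw",*o)
E
python3 chk.py
python3 g.py .402 -.309 .12 -181.5
```

```text
tcp_pos: [0.6178, -0.0059, 0.022]
wrist_force: [-5.4, -1.1, 5.6]
gripper_force: 30.0
tcp_pos: [0.6186, -0.005, 0.0208]
wrist_force: [-0.5, 0.2, -0.2]
gripper_width: 0.475
gripper_force: 0.0
tcp_pos: [0.6224, -0.005, 0.1766]
side cart [ 400.4 -306.6   28.3] [88.8 31.5] -2.1 [441. 208.] 220
side cart [608.  -61.6  37.4] [92.2 31. ] -6.3 [320. 223.] 271
side cart [613.3  -4.6  37.2] [91.9 32.2] -5.6 [304. 235.] 285
side jaw [658.1 -62.   44.5] [35.8 11.7] 82.9 [305. 211.] 55
side jaw [663.4  -5.2  45.2] [36.2 12.4] 84.4 [288. 223.] 59
side jaw [651.7  52.2  44.8] [35.8 13.9] 82.2 [276. 240.] 66
wrist cart [615.2  -6.6  40. ] [91.8 30.4] -6.1 [320. 224.] 2942
wrist cart [609.4 -63.4  40.1] [91.1 30.9] -6.2 [258. 225.] 3156
wrist cart [ 589.  -112.    49.7] [40.6 12.9] -5.2 [201. 212.] 872
wrist cart [611.4 106.5  57. ] [16.6 12.6] -5.7 [451. 217.] 278
wrist jaw [653.5  49.1  48. ] [33.8  9.6] 85.5 [384. 265.] 349
wrist jaw [657.8 -78.9  47.9] [10.2  9.4] -9.5 [246. 283.] 91
wrist jaw [636.9 -43.6  48.1] [60.9  6.1] -21.6 [275. 283.] 71
wrist jaw [665.1 -10.1  47.9] [32.8 11.4] 85.8 [322. 283.] 396
at [ 0.6192 -0.0051  0.1714] go [ 0.1846 -0.3247  0.052 ] [ 0.08 -0.31 -4.4 ] j6 -110.2 t 26.15 w 0.594 F [-0.1  0.7 -0.6]
```

```bash
python3 steer.py '[[0.6,0.02,-0.04,0,0,0,-1],[0.6,0.04,-0.08,0,0,0,-2],[0.6,0.06,-0.12,0,0,0,-3],[0.6,0.085,-0.16,0,0,0,-4],[0.6,0.11,-0.2,0,0,0,-4.4],[0.6,0.135,-0.24,0,0,0,-4.4],[0.6,0.16,-0.285,0,0,-0.3,-4.4],[0.6,0.175,-0.32,0,0,-0.3,-4.4]]'|grep pos; python3 steer.py '[[0.6,0,0,0,0,0,0],[0.6,0,0,0,0,0,0],[0.6,0,0,0,0,0,0]]'|grep pos
python3 - <<'E'
from h import *
from station import r
c=r.capture("wrist"); W=cloud(c); x,y,z=[W[...,i] for i in range(3)]
for o in rect(W,(z>.025)&(z<.045)&(y<-.2)&(y>-.4),100): print("cart",*o)
E
python3 g.py .4015 -.310 .0105 -181.5
```

```text
tcp_pos: [0.4091, -0.3066, 0.1704]
tcp_pos: [0.4121, -0.3051, 0.1711]
cart [ 401.9 -310.4   31.1] [90.3 29.6] -1.0 [316. 220.] 3052
at [ 0.4124 -0.3049  0.1713] go [ 0.0103 -0.0056  0.1608] [ 0.06 -0.17  0.09] j6 -73.1 t 27.3 w 0.599 F [-0.4 -0.5 -0.8]
```

```bash
python3 steer.py '[[0.6,0.0105,-0.0057,0.04,0,0,-0.5],[0.6,0.0105,-0.0057,0.08,0,0,-0.5],[0.6,0.0105,-0.0057,0.12,0,0,-0.5],[0.6,0.0105,-0.0057,0.145,0,0,-0.5],[0.6,0.0105,-0.0057,0.16,0,0,-0.5],[0.6,0.0105,-0.0057,0.16,0,0,-0.5],[0.6,0.0105,-0.0057,0.16,0,0,-0.5]]'|grep pos; python3 steer.py '[[0,0,0,0,0,0,0],[0,0,0,0,0,0,0],[0,0,0,0,0,0,0],[0,0,0,0,0,0,0],[0,0,0,0,0,0,0],[0,0,0,0,0,0,0],[0,0,0,0,0,0,0],[0,0,0,0,0,0,0]]'; python3 steer.py '[[0,0,0,-0.01,0,0,0],[0,0,0,-0.04,0,0,0],[0,0,0,-0.08,0,0,0],[0,0,0,-0.11,0,0,0],[0,0,0,-0.12,0,0,0],[0,0,0,-0.12,0,0,0]]'|grep -E "pos|wid|for"; python3 g.py .595 .0549 .125 -185.9
```

```text
tcp_pos: [0.402, -0.3105, 0.0122]
time_s: 28.8
tcp_pos: [0.4015, -0.3111, 0.0127]
ee_rot: [[-1.0, 0.017, -0.001], [0.017, 1.0, 0.0], [0.001, 0.0, -1.0]]
wrist_force: [-0.9, 3.5, 6.3]
gripper_width: 0.341
gripper_force: 30.0
tcp_pos: [0.4019, -0.3114, 0.1334]
wrist_force: [0.6, 0.6, -2.2]
gripper_width: 0.339
gripper_force: 30.0
at [ 0.4019 -0.3114  0.1334] go [-0.1866  0.3697  0.0085] [-0.03  0.09  4.88] j6 -71.6 t 29.4 w 0.339 F [ 0.6  0.6 -2.2]
```

```bash
python3 steer.py '[[0,-0.02,0.04,0,0,0,1],[0,-0.04,0.08,0,0,0,2],[0,-0.06,0.12,0,0,0,3],[0,-0.08,0.16,0,0,0,4],[0,-0.1,0.2,0.004,0,0,5],[0,-0.12,0.24,0.008,0,0,5],[0,-0.14,0.28,0.008,0,0,5],[0,-0.16,0.32,0.008,0,0,5]]'|grep pos; python3 steer.py '[[0,-0.015,0.03,0,0,0,0],[0,-0.026,0.05,0,0,0,0],[0,-0.026,0.05,0,0,0,0],[0,-0.026,0.05,0,0,0,0],[0,-0.026,0.05,0,0,0,0]]'|grep -E "pos|wid"; python3 held.py|head -1; python3 g.py .595 .0549 .042 -185.9
```

```text
tcp_pos: [0.5658, 0.0075, 0.1212]
tcp_pos: [0.5966, 0.0521, 0.1224]
gripper_width: 0.343
rear edge tool x 0.0451 y range [-0.0154  0.0136] top above tcp 0.0178 tilt 0.034
at [0.5969 0.052  0.1229] go [0.0019 0.0027 0.0809] [-0.03 -0.23 -0.16] j6 -116.4 t 30.75 w 0.342 F [ 0.2  0.1 -1.5]
```

```bash
python3 steer.py '[[0,0.002,0.003,0.02,0,0,0],[0,0.002,0.003,0.05,0,0,0],[0,0.002,0.003,0.07,0,0,0],[0,0.002,0.003,0.081,0,0,0],[0,0.002,0.003,0.081,0,0,0],[0,0.002,0.003,0.081,0,0,0]]'|grep -E "pos|force"; python3 g.py .6255 .0519 .0405 -185.9
```

```text
tcp_pos: [0.5968, 0.056, 0.0437]
wrist_force: [0.3, 0.8, -1.1]
gripper_force: 30.0
at [0.5968 0.056  0.0437] go [-0.029  -0.0011  0.0032] [ 0.03 -0.02 -0.1 ] j6 -116.8 t 31.35 w 0.343 F [ 0.3  0.8 -1.1]
```

```bash
python3 steer.py '[[0,-0.008,-0.001,0.003,0,0,0],[0,-0.014,-0.001,0.003,0,0,0],[0,-0.02,-0.001,0.003,0,0,0],[0,-0.026,-0.001,0.003,0,0,0],[0,-0.031,-0.001,0.003,0,0,0],[0,-0.031,-0.001,0.003,0,0,0],[0,-0.031,-0.001,0.003,0,0,0]]'|grep -E "pos|force"; python3 held.py|head -1; python3 g.py .6255 .0519 .0225 -185.9
```

```text
tcp_pos: [0.6245, 0.0519, 0.0399]
wrist_force: [-8.7, 2.2, 4.0]
gripper_force: 30.0
rear edge tool x 0.0449 y range [-0.0155  0.0574] top above tcp 0.0182 tilt 0.019
at [0.6245 0.0519 0.0399] go [-0.0012  0.0001  0.0174] [-0.05 -0.43 -0.11] j6 -115.3 t 32.1 w 0.341 F [-8.   2.   4.1]
```

```bash
python3 steer.py '[[0,-0.001,0,0,0,0,0],[0,-0.001,0,0.003,0,0,0],[0,-0.001,0,0.007,0,0,0],[0,-0.001,0,0.011,0,0,0],[0,-0.001,0,0.015,0,0,0],[0,-0.001,0,0.018,0,0,0],[0,-0.001,0,0.018,0,0,0],[0,-0.001,0,0.018,0,0,0]]'|grep -E "pos|force|wid"; python3 steer.py '[[0,0.001,0,0.001,0,0.4,0],[0,0.003,0,0.001,0,0.4,0],[0,0.0045,0,0.001,0,0.4,0],[0,0.0045,0,0.001,0,0.4,0]]'|grep -E "pos|force"
```

```text
tcp_pos: [0.6249, 0.0514, 0.0218]
wrist_force: [-9.0, 1.0, 4.3]
gripper_width: 0.34
gripper_force: 30.0
tcp_pos: [0.6223, 0.0517, 0.0218]
wrist_force: [-7.6, -1.5, 5.0]
gripper_force: 30.0
```

```bash
python3 steer.py '[[0.45,0,0,0,0,0,0],[0.48,0,0,0,0,0,0],[0.48,0,0,0,0,0,0],[0.48,0,0,0,0,0,0]]'|grep -E "pos|force|width"; python3 steer.py '[[0.48,0,0,-0.015,0,0,0],[0.48,0,0,-0.04,0,0,0],[0.48,0,0,-0.08,0,0,0],[0.6,0,0,-0.12,0,0,0],[0.6,0,0,-0.17,0,0,0],[0.6,0,0,-0.17,0,0,0],[0.6,0,0,-0.17,0,0,0],[0.6,0,0,-0.17,0,0,0]]'|grep -E pos; python3 chk.py
python3 - <<'E'
from h import *
from station import r
c=r.capture("wrist"); np.savez("w7.npz",**c); cv2.imwrite("pics/w7.png",c["pixels"][:,:,::-1])
E
python3 g.py .487 .3007 .16 -82.8
```

```text
tcp_pos: [0.6241, 0.0526, 0.021]
wrist_force: [-0.5, -0.3, 0.3]
gripper_width: 0.474
gripper_force: 0.0
tcp_pos: [0.6241, 0.0522, 0.1896]
side cart [606.6 -61.5  37.6] [90.6 32.9] -6.4 [320. 223.] 283
side cart [614.2  -3.4  37.3] [91.8 31.3] -6.4 [304. 236.] 288
side cart [616.4  53.6  37.3] [86.4 31.4] -6.1 [287. 249.] 290
side jaw [657.5 -63.3  44.4] [36.1 14.9] 76.9 [305. 212.] 58
side jaw [664.3  -6.4  44.7] [34.9 14.4] 82.4 [288. 223.] 59
side jaw [669.6  51.7  44.9] [34.  12.1] 84.6 [271. 236.] 64
wrist cart [609.1 -63.3  40.1] [90.4 31.3] -5.9 [204. 226.] 3002
wrist cart [615.   -6.3  39.9] [90.8 30.7] -5.6 [262. 226.] 2787
wrist cart [618.5  51.2  40. ] [86.2 29.8] -5.8 [321. 223.] 2486
wrist cart [ 587.2 -111.6   45.8] [36.9 13.9] -5.3 [146. 211.] 729
wrist cart [611.9 106.4  57. ] [15.3 12.1] -5.8 [381. 217.] 237
wrist cart [ 608.5 -108.2   46.6] [1.9 1.2] -32.1 [152. 235.] 31
wrist jaw [662.2 -24.4  47.8] [10.4  5.2] -33.7 [249. 280.] 46
wrist jaw [643.4  14.7  47.8] [63.4 19.8] -37.3 [275. 280.] 143
wrist jaw [670.9  47.8  47.9] [33.3 11.1] 83.2 [323. 281.] 375
wrist jaw [630.7 -22.4  47.9] [129.5  27.5] -57.3 [208. 280.] 232
at [0.6242 0.052  0.1891] go [0.1621 0.233  0.0308] [   0.56   -0.52 -103.2 ] j6 -115.3 t 34.65 w 0.599 F [ 0.  -0.9  0.5]
```

View pics/w7.png

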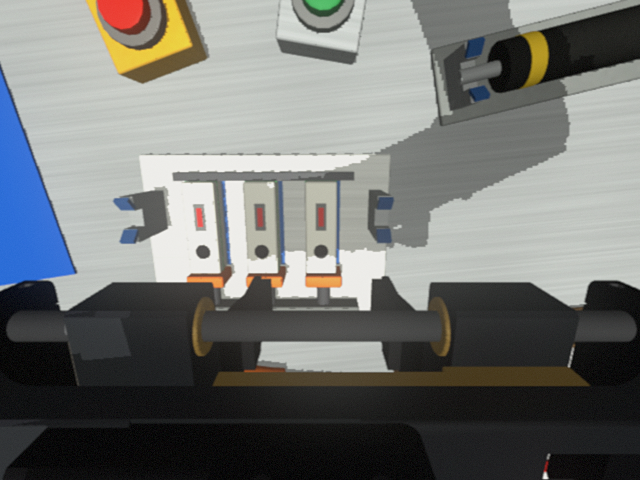

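All three cartridges lie flat against the stop, at (200,230), (262,230) and (321,230), with the jaws pressed back to row 282. The roller rests in the cradle at (540,55). Now I'll fetch the roller.

```bash
python3 steer.py '[[0.7,0.02,0.03,0,0,0,-8],[0.7,0.04,0.06,0,0,0,-16],[0.7,0.06,0.09,0,0,0,-24],[0.7,0.08,0.12,0,0,0,-32],[0.7,0.1,0.145,0,0,0,-40],[0.7,0.12,0.17,0.01,0,0,-48],[0.7,0.14,0.2,0.02,0,0,-56],[0.7,0.16,0.23,0.03,0,0,-64]]'|grep pos; python3 steer.py '[[0.7,0,0,0,0,0,-8],[0.7,0,0,0,0,0,-16],[0.7,0,0,0,0,0,-24],[0.7,0,0,0,0,0,-32],[0.7,0,0,0,0,0,-39],[0.7,0,0,0,0,0,-39],[0.7,0,0,0,0,0,-39],[0.7,0,0,0,0,0,-39]]'|grep pos
python3 - <<'E'
from h import *
from station import r
for n in("top","side","wrist"):
    c=r.capture(n); W=cloud(c); x,y,z=[W[...,i] for i in range(3)]; H=hsv(c); h,s,v=[H[...,i] for i in range(3)]
    for o in rect(W,(h>22)&(h<35)&(s>150)&(v>90)&(z>.04)&(z<.08)&(y>.1),15): print(n,"band",*o)
    for o in rect(W,(z>.054)&(z<.08)&(y>.16)&(y<.45)&(x>.42)&(x<.56),60): print(n,"roller",*o)
E
python3 g.py .487 .3007 .0394 -82.8
```

```text
tcp_pos: [0.4884, 0.2985, 0.1611]
tcp_pos: [0.4894, 0.2976, 0.1619]
top band [497.6 232.   68. ] [34.7 11.6] 4.3 [231. 278.] 50
top roller [494.5 243.5  66. ] [114.7  39. ] -82.2 [224. 278.] 439
side band [477.1 232.4  56.4] [11.8  3.9] -81.9 [279. 328.] 16
side band [475.8 372.5  65.6] [35.6 12.6] 7.9 [230. 378.] 107
side roller [485.3 304.8  64.5] [182.8  39.3] -82.5 [244. 363.] 1026
wrist band [495.8 231.7  67.6] [36.7 11.9] 7.4 [322. 163.] 703
wrist roller [490.9 267.   67.2] [179.1  39.6] -83.1 [323. 213.] 8692
wrist roller [483.7 187.   61. ] [12.2 11.5] -82.5 [346. 103.] 314
wrist roller [517.3 191.2  61.5] [12.3 11.3] -83.8 [300. 103.] 296
wrist roller [470.1 397.6  65.8] [41.1 34.4] -58.6 [324. 351.] 536
wrist roller [489.8 408.9  60.1] [13.8 12.1] -83.4 [305. 361.] 215
wrist roller [455.9 405.   60.2] [13.4 11.6] -82.4 [343. 361.] 213
at [0.4895 0.2977 0.1622] go [-0.0031  0.001   0.1228] [ 0.49  0.12 -0.24] j6 -40.1 t 36.4 w 0.704 F [ 0.6 -0.   0.3]
```

```bash
python3 steer.py '[[0.7,-0.003,0.001,0.03,0.4,0,-0.3],[0.7,-0.003,0.001,0.06,0.4,0,-0.3],[0.7,-0.003,0.001,0.09,0.4,0,-0.3],[0.7,-0.003,0.001,0.11,0.4,0,-0.3],[0.7,-0.003,0.001,0.123,0.4,0,-0.3],[0.7,-0.003,0.001,0.123,0.4,0,-0.3],[0.7,-0.003,0.001,0.123,0.4,0,-0.3]]'|grep pos; python3 steer.py '[[0,0,0,0,0,0,0],[0,0,0,0,0,0,0],[0,0,0,0,0,0,0],[0,0,0,0,0,0,0],[0,0,0,0,0,0,0],[0,0,0,0,0,0,0],[0,0,0,0,0,0,0],[0,0,0,0,0,0,0]]'
```

```text
tcp_pos: [0.4877, 0.3012, 0.04]
time_s: 37.9
tcp_pos: [0.4872, 0.3009, 0.0399]
ee_rot: [[0.127, -0.992, -0.001], [-0.992, -0.127, 0.002], [-0.002, 0.001, -1.0]]
wrist_force: [-2.1, -0.0, 6.1]
gripper_width: 0.455
gripper_force: 30.0
```

```bash
python3 steer.py '[[0,0,0,-0.01,0,0,0],[0,0,0,-0.04,0,0,0],[0,0,0,-0.08,0,0,0],[0,0,0,-0.12,0,0,0],[0,0,0,-0.14,0,0,0],[0,0,0,-0.14,0,0,0],[0,0,0,-0.14,0,0,0]]'|grep -E "pos|for|wid"; python3 g.py .599 -.004 .175 -95.9
```

```text
tcp_pos: [0.4862, 0.2998, 0.1778]
wrist_force: [0.1, -1.0, -5.2]
gripper_width: 0.452
gripper_force: 30.0
at [0.4862 0.2998 0.1778] go [ 0.3156 -0.0735  0.002 ] [ 0.25  0.07 13.15] j6 -40.4 t 38.6 w 0.452 F [ 0.1 -1.  -5.2]
```

```bash
python3 steer.py '[[0,0.03,-0.007,0,0,0,1],[0,0.07,-0.016,0,0,0,3],[0,0.11,-0.026,0,0,0,5],[0,0.15,-0.035,0,0,0,7],[0,0.19,-0.045,0,0,0,9],[0,0.23,-0.054,0,0,0,11],[0,0.27,-0.063,0,0,0,13],[0,0.3,-0.07,0,0,0,13]]'|grep pos; python3 steer.py '[[0,0.015,-0.0035,0,0,0,0],[0,0.015,-0.0035,0,0,0,0],[0,0.015,-0.0035,0,0,0,0],[0,0.015,-0.0035,0,0,0,0],[0,0.015,-0.0035,0,0,0,0]]'|grep -E "pos|wid|for"
python3 - <<'E'
from h import *
from station import r
c=r.capture("wrist"); np.savez("w8.npz",**c); cv2.imwrite("pics/w8.png",c["pixels"][:,:,::-1])
W=cloud(c); x,y,z=[W[...,i] for i in range(3)]; H=hsv(c); h,s,v=[H[...,i] for i in range(3)]; t=r.sense()["tcp_pos"]
for o in rect(W,(h>22)&(h<35)&(s>150)&(v>90)&(z>.15),30): print("band",*o)
for o in rect(W,(z>.15)&(z<.215)&(y<-.1),60): print("axle end",*o)
for o in rect(W,(z>.065)&(z<.085)&(x>.5)&(x<.7),30): print("prong",*o)
E
python3 g.py .599 -.004 .053 -95.9
```

```text
tcp_pos: [0.5936, 0.0092, 0.175]
tcp_pos: [0.5965, -0.0024, 0.1783]
wrist_force: [-0.0, -0.7, -3.2]
gripper_width: 0.453
gripper_force: 30.0
band [590.5 -71.8 206.3] [37.5 12.2] -5.5 [323. 164.] 2399
axle end [ 586.4 -112.5  193.3] [26.2 11.8] 84.7 [321.  55.] 2075
prong [ 602.6 -115.8   74.8] [11.   8.5] -5.9 [298.  98.] 182
prong [ 571.9 -112.9   75.8] [7.9 6. ] 84.6 [340.  98.] 103
at [ 0.5966 -0.0024  0.1785] go [ 0.0016 -0.0028  0.1255] [0.12 0.12 0.29] j6 -20.7 t 39.95 w 0.455 F [-0.   0.1 -3.7]
```

View pics/w8.png

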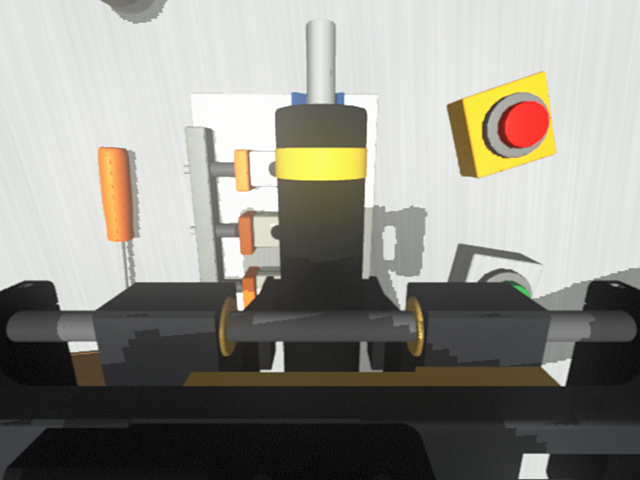

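The roller is held level, its axle end at (320,60) over the blue prongs at (298,98) and (340,98), about 2 mm short in x. I'll correct that and lower it.

```bash
python3 steer.py '[[0,0.0015,-0.0025,0.02,0,0,0.3],[0,0.0015,-0.0025,0.05,0,0,0.3],[0,0.0015,-0.0025,0.08,0,0,0.3],[0,0.0015,-0.0025,0.1,0,0,0.3],[0,0.0015,-0.0025,0.11,0,0,0.3],[0,0.0015,-0.0025,0.115,0,0,0.3],[0,0.0015,-0.0025,0.12,0,0,0.3],[0,0.0015,-0.0025,0.12,0,0,0.3]]'|grep -E "pos|for|wid"; python3 g.py .599 -.004 .053 -95.9
```

```text
tcp_pos: [0.5994, -0.0048, 0.0589]
wrist_force: [-1.0, -0.4, -4.4]
gripper_width: 0.451
gripper_force: 30.0
at [ 0.5994 -0.0048  0.0589] go [-0.0007  0.0004  0.0059] [ 0.06  0.12 -0.08] j6 -20.8 t 40.75 w 0.451 F [-1.  -0.4 -4.4]
```

```bash
python3 steer.py '[[0,0,0,0.002,0,0,0],[0,0,0,0.004,0,0,0],[0,0,0,0.0055,0,0,0],[0,0,0,0.0055,0,0,0],[0,0,0,0.0055,0,0,0]]'|grep -E "pos|for|wid"
```

```text
tcp_pos: [0.5991, -0.005, 0.0531]
wrist_force: [0.1, -0.1, -3.5]
gripper_width: 0.453
gripper_force: 30.0
```

```bash
python3 steer.py '[[0,0,0,0.001,0,0,0],[0,0,0,0.0015,0,0,0],[0,0,0,0.0015,0,0,0]]'|grep -E "pos|for|wid"; python3 steer.py '[[0.5,0,0,0,0,0,0],[0.55,0,0,0,0,0,0],[0.6,0,0,0,0,0,0],[0.65,0,0,0,0,0,0],[0.65,0,0,0,0,0,0]]'|grep -E "pos|for|wid"; python3 steer.py '[[0.65,0,0,-0.015,0,0,0],[0.65,0,0,-0.04,0,0,0],[0.65,0,0,-0.08,0,0,0],[0.6,0,0,-0.12,0,0,0],[0.6,0.01,0.03,-0.15,0,0,0],[0.6,0.01,0.05,-0.15,0,0,0],[0.6,0.01,0.05,-0.15,0,0,0],[0.6,0.01,0.05,-0.15,0,0,0]]'|grep -E pos
python3 - <<'E'
from h import *
from station import r
for n in("side","wrist"):
    c=r.capture(n); np.savez(n+"9.npz",**c); cv2.imwrite(f"pics/{n}9.png",c["pixels"][:,:,::-1]); W=cloud(c); x,y,z=[W[...,i] for i in range(3)]; H=hsv(c); h,s,v=[H[...,i] for i in range(3)]
    q=(W-[.5993,-.0038,0]); u=q[...,0]*.9947-q[...,1]*.1028; w=q[...,0]*.1028+q[...,1]*.9947
    for sg in(1,-1):
        k=(abs(w*sg-.12)<.003)&(abs(u)<.012)&(z>.04); print(n,sg,"axle end top z, x",np.nanpercentile(z[k],95).round(4) if k.any() else None, np.median(u[k]).round(4) if k.any() else None)
    for o in rect(W,(z>.070)&(z<.09)&(abs(w)<.095)&(abs(u)<.03),60): print(n,"drum",*o)
    for o in rect(W,(h>5)&(h<20)&(s>150)&(z>.04)&(x<.72)&(x>.5),20): print(n,"jaw",*o)
    for o in rect(W,(h>45)&(h<85)&(s>110)&(z>.045),60): print(n,"green",*o)
E
python3 g.py .430 .073 .15 -90
```

```text
tcp_pos: [0.5992, -0.005, 0.0529]
wrist_force: [-3.5, 1.2, 4.6]
gripper_width: 0.448
gripper_force: 30.0
tcp_pos: [0.5991, -0.005, 0.0514]
wrist_force: [-0.2, 0.4, -0.5]
gripper_width: 0.64
gripper_force: 0.0
tcp_pos: [0.5485, -0.01, 0.2017]
side 1 axle end top z, x 0.0687 -0.0035
side -1 axle end top z, x 0.0681 -0.0041
side drum [597.8  -1.5  77.8] [185.2  37.1] 84.1 [306. 230.] 829
side jaw [658.4 -63.4  44.4] [34.4 13.5] 84.1 [305. 212.] 56
side jaw [663.3  -6.5  44.3] [36.8 15. ] 82.7 [288. 223.] 62
side jaw [669.4  50.8  44.8] [35.2 13.1] 80.7 [271. 236.] 65
side green [428.7  75.8  60.9] [36.4 33.4] -60.7 [344. 291.] 203
wrist 1 axle end top z, x 0.0694 -0.001
wrist -1 axle end top z, x 0.0697 -0.0009
wrist drum [597.5 -20.3  80.4] [152.8  38. ] 84.0 [267. 216.] 6178
wrist jaw [664.7 -10.6  47.9] [33.8 10.6] 85.2 [204. 244.] 279
at [ 0.549  -0.01    0.2009] go [-0.07    0.1269  0.0514] [ 0.14  0.09 -5.99] j6 -21.7 t 42.95 w 0.599 F [-0.1 -0.4 -1. ]
```

View pics/wrist9.png

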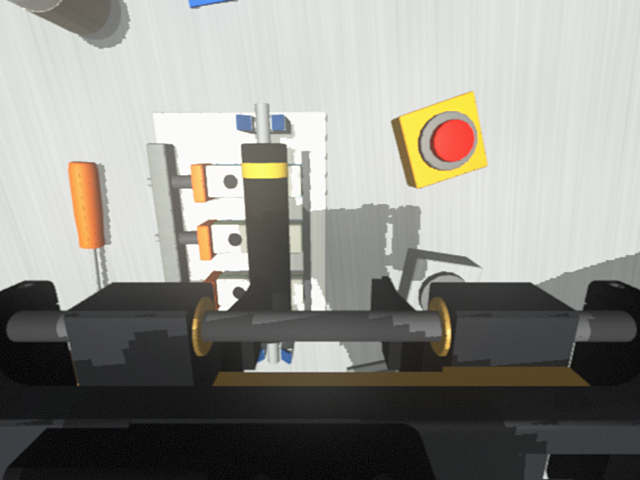

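```bash
python3 steer.py '[[0,-0.02,0.03,0,0,0,-2],[0,-0.04,0.07,0.01,0,0,-4],[0,-0.06,0.11,0.03,0,0,-6],[0,-0.07,0.127,0.05,0,0,-6],[0,-0.07,0.127,0.05,0,0,-6],[0,-0.07,0.127,0.05,0,0,-6],[0,-0.07,0.127,0.05,0,0,-6],[0,-0.07,0.127,0.05,0,0,-6]]'|grep -E "pos|wid"; python3 g.py .430 .073 .08 -90
```

```text
tcp_pos: [0.4309, 0.073, 0.1524]
gripper_width: 0.022
at [0.4309 0.073  0.1524] go [0.0002 0.0008 0.0724] [ 0.03  0.14 -0.06] j6 -30.9 t 43.75 w 0.022 F [0.  0.2 0.1]
```

The roller lies in the fixture with its axle end between the prongs at (262,122). The gripper is over the green button with its fingers shut, so I'll press.

```bash
python3 steer.py '[[0,0.0005,0.001,0.03,0,0,0],[0,0.0005,0.001,0.06,0,0,0],[0,0.0005,0.001,0.075,0,0,0],[0,0.0005,0.001,0.083,0,0,0],[0,0.0005,0.001,0.083,0,0,0],[0,0.0005,0.001,0.083,0,0,0]]'|grep -E "pos|force"; python3 g.py .43 .073 .055 -90
```

```text
tcp_pos: [0.4292, 0.0728, 0.0696]
wrist_force: [-0.2, 0.4, -0.2]
gripper_force: 0.0
at [0.4292 0.0728 0.0696] go [-0.0001 -0.0008  0.0146] [ 0.02  0.15 -0.01] j6 -30.9 t 44.35 w 0.006 F [-0.2  0.4 -0.2]
```

```bash
python3 steer.py '[[0,0,0,0.005,0,0,0],[0,0,0,0.008,0,0,0],[0,0,0,0.011,0,0,0],[0,0,0,0.014,0,0,0],[0,0,0,0.015,0,0,0],[0,0,0,0.015,0,0,0]]'|grep -E "pos|force"; python3 steer.py '[[0,0,0,0.001,0,0,0],[0,0,0,0.002,0,0,0],[0,0,0,0.002,0,0,0]]'|grep -E "pos|force"
```

```text
tcp_pos: [0.4295, 0.0732, 0.0562]
wrist_force: [-4.1, 0.4, 20.0]
gripper_force: 9.9
tcp_pos: [0.4296, 0.0732, 0.0559]
wrist_force: [-8.6, 0.5, 35.3]
gripper_force: 17.9
```

The button has reached its hard stop: 8 mm of travel, with force rising. I'll retract and do a last check.

```bash
python3 steer.py '[[0,0,0,-0.01,0,0,0],[0,0,0,-0.04,0,0,0],[0,0,0,-0.08,0,0,0],[0,0,0,-0.13,0,0,0],[0,0,0,-0.17,0,0,0],[0,0,0,-0.17,0,0,0],[0,0,0,-0.17,0,0,0]]'|grep -E "pos|force"; python3 chk.py|grep jaw
python3 - <<'E'
from h import *
from station import r
c=r.capture("side"); cv2.imwrite("pics/side10.png",c["pixels"][:,:,::-1]); W=cloud(c); x,y,z=[W[...,i] for i in range(3)]; H=hsv(c); h,s,v=[H[...,i] for i in range(3)]
for o in rect(W,(h>45)&(h<85)&(s>110)&(x>.3)&(x<.7),60): print("green",*o)
E
```

```text
tcp_pos: [0.4281, 0.0724, 0.2221]
wrist_force: [-0.6, 0.4, -0.1]
gripper_force: 0.0
side jaw [663.2  -5.9  44.7] [36.1 12.2] 78.9 [288. 223.] 57
side jaw [669.5  50.8  44.5] [35.3 13.3] 84.5 [271. 236.] 65
wrist jaw [659.1 -67.2  47.8] [34.6 12.8] 84.8 [68. 78.] 521
wrist jaw [664.7 -10.   47.9] [34.  12.4] 84.8 [ 74. 143.] 441
wrist jaw [670.4  47.1  48. ] [34.5 12.3] 83.5 [ 80. 202.] 386
green [428.1  77.2  60.8] [33.8 32.7] -51.8 [344. 291.] 202
```

View pics/side10.png

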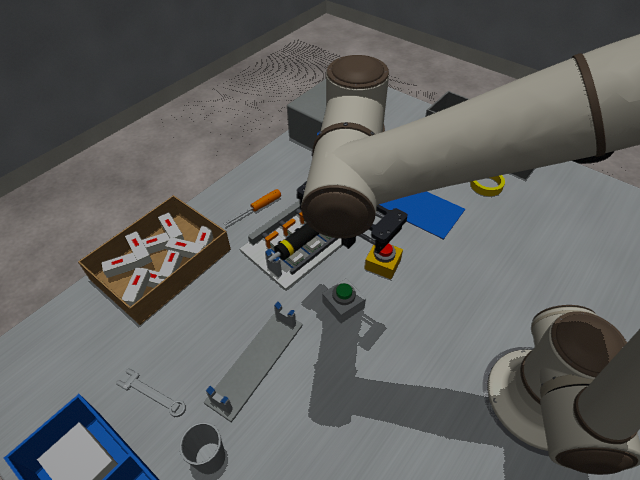

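The side view shows the roller in the fixture at (300,240), the empty cradle at (253,365), and the green button back up at (344,291). The surroundings are undisturbed, so I'll hand in.

```bash
python3 -c "
from station import r
print(r.finish_job())"
```

```text
the job is handed in; nothing more can be done
None
```

I parked the roller, clamped all three cartridges flat in their lanes, put the roller back with both axle ends on the slot bottoms, pressed the green start button to its stop, and handed in the job; no verdict was returned.

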